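# Pack up and hold a poster-frame hinge ready for its pin

## Task

Stack the two blue packers squarely, one on the other, on the wooden jamb block between its two steel knuckles, flush with each other, and let go of them. Then lift the aluminium hinge leaf out of its stand and lower its barrel between the knuckles onto the packers, leaf upright, so that the pin holes line up in one straight bore. Finish while still holding the leaf there in the gripper, still and ready for the pin; do not let go of it, and leave the other things on the counter where they are.

Things in the scene. Friction and masses are not known exactly. Their poses are not given: they have to be found in the camera images.
- jamb_block: Fixed wooden block (a piece of frame rail), 46 x 130 x 30 mm (x, y, z of its own frame), origin at the centre of its underside on the counter. On its top stand two dark steel knuckles, each 14 mm thick along y and 26 mm wide along x, with inner faces at y = +32 and -32 mm (64 mm apart) and rounded tops 80 mm above the counter. The pin axis runs along the block's y, 67 mm above the counter.
- jamb_seat (a point): Centre of the block's top face between the knuckles, 30 mm above the counter: the middle of the seat for the packers. Axes as the block's.
- jamb_bore (a point): Point on the pin axis midway between the two knuckles, 67 mm above the counter. Bore 16 mm diameter, axis along y.
- packer_a: Loose blue plastic packer, flat plate 40 x 58 x 12 mm (x, y, z), about 35 g, origin at the centre of its underside. Its 58 mm side goes along the block's y, with 3 mm of room to each knuckle; either packer may be the lower one, either way round. Two stacked packers bring the top of the pile to 54 mm above the counter.
- packer_b: The second packer, identical to packer_a.
- hinge_leaf: Loose aluminium hinge leaf, about 160 g, standing upright in its stand. Origin at the centre of its pin bore; y along the bore, z up the leaf. Barrel 26 mm diameter and 58 mm long (y from -29 to +29 mm) with a 16 mm bore; above it a plate 8 mm thick (x), 86 mm wide (y), from z = 18 to 88 mm above the bore centre, joined to the barrel by a 58 mm wide neck. Symmetric: it may go in either way round. On two packers in the block the bore centre comes to 67 mm above the counter.
- leaf_stand: Fixed pale wooden stand, base 70 x 120 mm, origin at the centre of its underside, axes as the leaf's at the start. Two end posts with 10 mm slots open at the top, 20 mm deep, hold the lower part of the leaf's two side edges; post tops 56 mm above the counter. The leaf's top edge is then about 106 mm above the counter; lift it straight up at least 30 mm to clear the slots.
- hinge_pin: Loose steel hinge pin, 8 mm diameter, 114 mm long, lying in a low white tray, origin under its middle; not to be moved.
- tape_roll: Loose roll of tape, 90 mm diameter, 24 mm high, origin at the centre of its underside; not to be moved.
- screwdriver: Loose screwdriver 190 mm long, lying beyond the work area; not to be moved.
- mug: Loose white mug, 80 mm diameter, 90 mm high, origin at the centre of its underside; not to be moved.
- clip_dish: Loose straw-coloured dish, 110 mm diameter, 35 mm high, origin at the centre of its underside; not to be moved.
- hanger: Loose wooden hanger bar 300 mm long along its y, 12 mm high, with a wire hook, origin under its middle; not to be moved.
Not all that is in view belongs to the job. Leave any white look-alike of the packer_b alone. What is shaped like the packer_a but black is not meant.

How it is judged:
On the way:
1. both packers lie stacked squarely on the block between the knuckles and are let go (x of packer_a in the frame of jamb_seat between -0.006 and 0.006 m and y of packer_a in the frame of jamb_seat between -0.006 and 0.006 m and z of packer_a in the frame of jamb_seat between -0.003 and 0.015 m and angle between each of packer_a, packer_b's own z axis and vertical below 0.06 rad and angle between the y axis of each of packer_a, packer_b and the y axis of jamb_block, either way round below 0.12 rad and x of packer_b in the frame of jamb_seat between -0.006 and 0.006 m and y of packer_b in the frame of jamb_seat between -0.006 and 0.006 m and z of packer_b in the frame of jamb_seat between -0.003 and 0.015 m and horizontal distance between packer_a and packer_b below 0.005 m and contact force between the fingers and packer_a below 0.1 N and contact force between the fingers and packer_b below 0.1 N), for 0.2 s.
At the end, for the whole second after the job is handed in: Packers piled on the block: within 6 mm of the seat centre, 5 mm of each other, square within 7 deg. Leaf gripped and still, upright and in line with the knuckles within 5 deg, its bore within 3.5 mm across (level and vertical) and 4.5 mm along the pin axis. The gripper still holds it (x of packer_a in the frame of jamb_seat between -0.006 and 0.006 m and y of packer_a in the frame of jamb_seat between -0.006 and 0.006 m and z of packer_a in the frame of jamb_seat between -0.003 and 0.015 m and angle between each of packer_a, packer_b's own z axis and vertical below 0.06 rad and angle between the y axis of each of packer_a, packer_b and the y axis of jamb_block, either way round below 0.12 rad and x of packer_b in the frame of jamb_seat between -0.006 and 0.006 m and y of packer_b in the frame of jamb_seat between -0.006 and 0.006 m and z of packer_b in the frame of jamb_seat between -0.003 and 0.015 m and horizontal distance between packer_a and packer_b below 0.005 m and x of hinge_leaf in the frame of jamb_bore between -0.0035 and 0.0035 m and y of hinge_leaf in the frame of jamb_bore between -0.0045 and 0.0045 m and z of hinge_leaf in the frame of jamb_bore between -0.0035 and 0.0035 m and angle between hinge_leaf's own z axis and vertical below 0.09 rad and angle between the y axis of hinge_leaf and the y axis of jamb_block, either way round below 0.09 rad and contact force between the fingers and hinge_leaf above 1 N and linear speed of hinge_leaf below 0.02 m/s and angular speed of hinge_leaf below 0.2 rad/s); the arm keeps its last pose, push and grip.
It fails at once if another thing on the counter is moved by more than 30 mm (distance of any of hinge_pin, tape_roll, screwdriver, mug, clip_dish, hanger from where it was at the start of the episode above 0.03 m).
It also fails if it takes over 72 s, if anything falls off the work surface, if the arm or the gripper's body presses on something with over 40 N, if the wrist force passes 120 N, or if a joint passes its speed limit or range.

## Robot

A 7-joint arm with a two-finger parallel gripper is mounted at the origin on the work surface. World frame = base frame: x ahead of the robot, y to its left, z up, the work surface at z = 0. Lengths are in m, angles in rad, forces in N, time in s.
With the tool pointing down it reaches from about 0.4 to 0.85 m from the base axis. Payload 6.9 kg.
Tool frame: the origin (TCP) lies at the very end of the fingers, on their centre line; the grasp point (between the pads) lies arm.grasp_offset behind it (arm.grasp_offset is the distance from the TCP to the grasp point, in m); z points along the fingers, y is the direction in which the jaws open and shut (so a half turn about z gives the same grasp; the last joint's range is limited). The gripper opens to 85 mm and grips with 20 to 120 N. Pads are 22 mm wide; open, the fingers measure 114 mm over their backs; the gripper's body (76 mm by 85 mm) begins 54 mm behind the grasp point. The pads swing forward as they close: fully open they stand 13 mm farther back than shut.
Start: joints at [1.256, 0.507, -0.238, 1.5, 0.126, 1.149, -0.155], TCP at [0.255, -0.571, 0.231] pointing down, gripper open.
Joint ranges: [-3.08, 3.08], [-0.24, 2.05], [-1.43, 1.35], [0, 2.5], [-1.52, 4.66], [0.17, 1.96], [-2.89, 2.89]. Speed limits (rad/s): [2.39, 2.39, 3.14, 3.14, 3.14, 3.14, 3.14].

## Interface

Orientations are given as a unit quaternion [w, x, y, z].
In Python, from cell import status, read_camera, job, recognise, trace, arm gives the robot as it stands. The module is installed in compiled form; this text tells all that it offers.
- The arm moves only by the tool step_arm, never from a script. Its argument "targets" is text: rows parted by semicolons, each of 7 numbers parted by spaces: the turn, a rotation vector about the tool's x, y, z in rad, then the shift along the tool's x, y, z in mm, then the opening, from -1 (shut) to 1 (fully open). A call has exactly 10 rows; each row shifts and turns the commanded pose from where the row before left it, along the tool's axes as they then stand; what a row does not reach is not made up. A row lasts 1/10 s, in which the tool goes at most 50 mm and 8.59 degrees, less where a joint would pass 70% of its speed; a pose out of reach is approached as far as the arm can. A call with a gripper value outside its range is refused whole. The fingers move at their own pace and stop on an object; "grip_force" is the grip in N (left out, the last holds). Time passes only in rows, so rows that do not move let the fingers close, or fill a call up. It gives the time, the measured TCP pose, the force and the opening at its end, in the units of the state.
- status.get_state(): the state, without advancing time (a new reading comes with each control period).
- read_camera(name): name is "side" or "top" or "wrist"; returns a dict with "frame" (400x640x3 uint8, red, green, blue), "fx", "fy", "cx", "cy" (pixels), "dist" ([k1, k2, p1, p2, k3] as OpenCV has them; the pictures are not rectified), "position" and "orientation" of the camera in the world. Camera axes: x right, y down, z forward; pixel columns grow to the right and rows downward; lengths in m; the calibration is good to about 2 mm. A picture is of the moment at which its call begins. There is no depth.
- job.hand_in(): hands the job in, once; it reports no verdict.
Trained networks look in a picture, given as the dict that the camera call returned (one of the last four; its "shot" number tells which), for a name from the list of things; names that differ only in an ending like _2 or _b are one class to them, and where a whole thing is asked for, a point or a joint stands for the part that bears it (a point fixed in the world has none). Each returns a list of dicts, best first, with "score" (0 to 1); they miss things now and then, are a little off and sometimes report something else, mostly with a low value. They report only what shows in the picture. A call takes as long as a camera call. They do not tell look-alikes from the thing itself.
- recognise(picture, name): "at" ([x, y, z] in m, in the coordinates of the camera as it stood for that picture, good to about 4 mm: the middle of the surface that is visible of it).
- trace(picture, name): "pixels" (400x640 bool, what is visible of it).
The state is a dict: "time_s": time; "q": joint angles; "qvel": joint speeds; "effort": joint torques, N m; "eef_pos": TCP position; "eef_rot": TCP orientation; "ft_force": force on the tool from outside, world axes, zero at the start; "torque": the same for the moment, N m; "grip_width": finger opening in m.
Only numpy, scipy, OpenCV 4.12 (cv2) and the standard library are available. Lean on these libraries where they do the work, as an engineer would, in place of code of your own. Each camera call takes 0.05 s, during which the arm holds its last target.

## Working session

There is one attempt and no reset: what is moved stays moved. The work goes in short steps, Python scripts to look and compute and a tool call to move; the robot and the scene stay as the last step left them, time stands still between calls to the robot, and variables do not carry over. Pictures are saved under pics/ and viewed, and the job is handed in when it is done.

Besides the shell and the picture viewer there is one more tool, called after "Request:" by a JSON object that holds its "fn" and its "kwargs". step_arm: Moves the arm, as the interface text tells. Its arguments: {"type":"object","properties":{"targets":{"type":"string"},"grip_force":{"type":"number"}},"required":["targets"]}

```bash
mkdir -p pics; cat > h.py <<'E'
import numpy as np, cv2
from scipy.spatial.transform import Rotation as R
from cell import status, read_camera, job, recognise, trace, arm
def rot(q): return R.from_quat([q[1],q[2],q[3],q[0]])
def K(p): return np.array([[p['fx'],0,p['cx']],[0,p['fy'],p['cy']],[0,0,1.]])
def save(p,n): cv2.imwrite('pics/'+n,p['frame'][:,:,::-1])
def ray(p,uv,z):
    u=cv2.undistortPoints(np.array(uv,float).reshape(-1,1,2),K(p),np.array(p['dist'])).reshape(-1,2)
    d=rot(p['orientation']).apply(np.c_[u,np.ones(len(u))]); o=np.array(p['position'])
    return o+d*((z-o[2])/d[:,2])[:,None]
def proj(p,X):
    r=rot(p['orientation']).inv(); X=np.atleast_2d(X)
    c=r.apply(X-np.array(p['position']))
    return cv2.projectPoints(c,np.zeros(3),np.zeros(3),K(p),np.array(p['dist']))[0].reshape(-1,2)
def world(p,at): return rot(p['orientation']).apply(at)+np.array(p['position'])
E
python3 - <<'E'
from h import *
s=status.get_state();print(s);print(arm.grasp_offset)
for n in ['side','top','wrist']:
    p=read_camera(n);save(p,n+'0.png');print(n,p['position'],p['orientation'],p['fx'])
    if n!='wrist':
        for k in ['packer_a','jamb_block','hinge_leaf','leaf_stand','hinge_pin','tape_roll','mug','clip_dish','hanger','screwdriver']:
            print(k,[(round(d['score'],2),world(p,d['at']).round(3).tolist()) for d in recognise(p,k)])
E
```

```text
{'time_s': 0.0, 'q': array([ 1.25652465,  0.50830993, -0.23750282,  1.50115792,  0.12568784,
        1.14890253, -0.15481857]), 'qvel': array([-1.16672289e-03, -1.89704906e-03,  1.12886754e-03,  2.94273126e-05,
        1.06607216e-03,  6.05405455e-04, -5.19236152e-04]), 'effort': array([-5.82524426e-04, -6.20583773e+01, -2.18691632e+00, -2.49654830e+01,
        1.25637709e-02,  1.20213098e-02,  6.82507857e-05]), 'eef_pos': array([ 0.25442982, -0.57030181,  0.23043759]), 'eef_rot': array([-8.71550984e-04,  9.78056667e-01,  2.08337118e-01, -2.05745414e-04]), 'ft_force': array([ 0.25244179, -0.38360686, -0.18759761]), 'torque': array([ 0.03659981, -0.05927434, -0.01696742]), 'grip_width': 0.08535378814720355}
0.0187
side [0.126277   0.81898682 0.85400665] [ 0.10252511 -0.2515878   0.8774649  -0.3952816 ] 394.3502542937486
packer_a [(0.84, [0.474, 0.216, 0.011]), (0.74, [0.385, 0.267, 0.007]), (0.61, [0.699, 0.182, 0.013]), (0.52, [0.592, 0.231, 0.014]), (0.18, [0.561, 0.026, 0.035])]
jamb_block []
hinge_leaf [(0.8, [0.574, -0.28, 0.071]), (0.68, [0.471, 0.209, 0.01])]
leaf_stand [(0.61,
[... 453 characters left out ...]
6514  0.71585798 -0.01795341] 425.3537771880417
packer_a [(0.73, [0.598, 0.226, 0.011]), (0.73, [0.7, 0.178, 0.015]), (0.62, [0.477, 0.211, 0.013]), (0.59, [0.384, 0.256, 0.012])]
jamb_block [(0.56, [0.57, -0.009, 0.031])]
hinge_leaf [(0.84, [0.577, -0.275, 0.082])]
leaf_stand [(0.55, [0.575, -0.274, 0.007])]
hinge_pin [(0.51, [0.391, -0.216, 0.027]), (0.47, [0.405, 0.037, 0.013])]
tape_roll [(0.6, [0.392, -0.217, 0.026])]
mug [(0.73, [0.66, 0.469, 0.048])]
clip_dish [(0.66, [0.484, 0.425, 0.018])]
hanger [(0.65, [0.672, -0.373, 0.009])]
screwdriver [(0.64, [0.769, -0.045, 0.023])]
wrist [ 0.32466676 -0.53965989  0.37331804] [ 0.12695304  0.82919954 -0.53795089 -0.08318585] 288.8147265064627
```

View pics/side0.png

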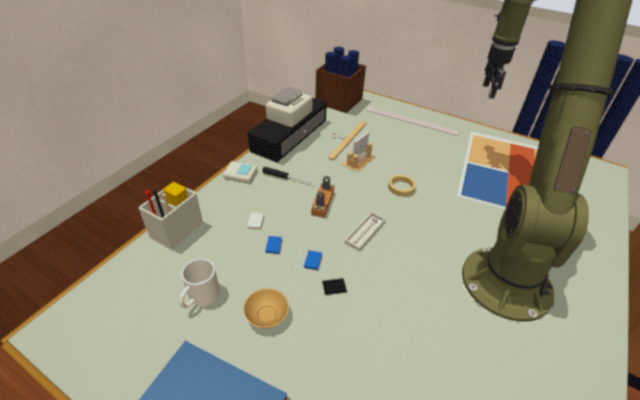

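View pics/top0.png

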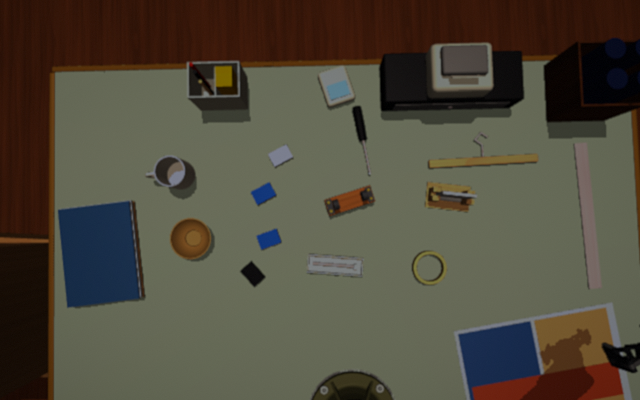

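View pics/wrist0.png

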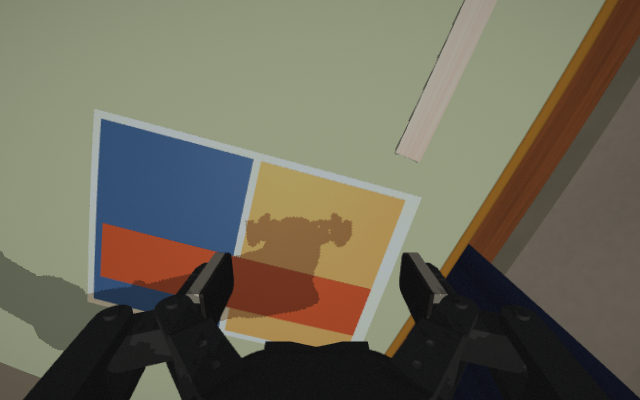

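```bash
cat >> h.py <<'E'
def blue(p):
    h=cv2.cvtColor(p['frame'],cv2.COLOR_RGB2HSV)
    return ((h[...,0]>100)&(h[...,0]<125)&(h[...,1]>200)&(h[...,2]>70)).astype(np.uint8)
def blobs(m,amin=80,amax=60000):
    n,l,st,c=cv2.connectedComponentsWithStats(m.astype(np.uint8))
    return [(l==i) for i in range(1,n) if amin<st[i,4]<amax]
def rectw(p,m,z):
    # min-area rectangle in world plane z from the mask contour
    c=max(cv2.findContours(m.astype(np.uint8),cv2.RETR_EXTERNAL,cv2.CHAIN_APPROX_NONE)[0],key=cv2.contourArea).reshape(-1,2)
    w=ray(p,c,z)[:,:2]
    (cx,cy),(a,b),t=cv2.minAreaRect((w*1000).astype(np.float32))
    if a<b: a,b,t=b,a,t+90
    return np.round([cx,cy,a,b,(t+90)%180-90],1)  # long-side direction deg
E
python3 - <<'E'
from h import *
for n in ['top','side']:
    p=read_camera(n)
    for m in blobs(blue(p)):
        if m.sum()>1500: continue
        print(n,'blue',m.sum(),rectw(p,m,.010), np.argwhere(m).mean(0))
    for k,z in [('jamb_block',.03),('hinge_leaf',.106),('leaf_stand',.03)]:
        for d in trace(p,k):
            m=d['pixels']
            if m.sum()<30: continue
            print(n,k,d['score'],m.sum(),rectw(p,m,z),np.argwhere(m).mean(0)[::-1])
    f=p['frame']
    if n=='top':
        cv2.imwrite('pics/ca.png',cv2.resize(f[170:230,310:500][:,:,::-1],None,fx=4,fy=4,interpolation=cv2.INTER_CUBIC))
E
```

```text
top blue 252 [601.1 226.   52.2  35.4 -64.7] [193.26587302 263.11904762]
top blue 252 [477.5 213.   53.   34.6 -71.5] [238.75396825 268.5       ]
top jamb_block 0.62 853 [573.5  -7.  132.   47.3 -73. ] [349.48534584 200.8077374 ]
top jamb_block 0.44 293 [ 576.5 -293.5  104.9   25.9   82.8] [454.39931741 196.23890785]
top jamb_block 0.24 459 [ 391.2 -213.4   90.4   87.2   88. ] [429.89542484 267.67538126]
top hinge_leaf 0.68 284 [ 572.5 -268.1   99.9   23.5   82.2] [454.0915493 196.1971831]
top leaf_stand 0.92 912 [ 576.7 -277.   130.3   68.7   82.4] [447.78070175 197.21491228]
side blue 132 [596.3 228.5  51.6  30.8 -63.6] [244.41666667 273.34090909]
side blue 143 [473.1 216.2  52.3  29.7 -69.9] [259.90909091 312.62937063]
side jamb_block 0.86 583 [570.1 -13.  198.6  51.5 -73.1] [322.67066895 198.48542024]
side hinge_leaf 0.56 228 [ 555.8 -226.2  161.4   40.3  -71.4] [361.17982456 145.29385965]
side leaf_stand 0.78 356 [ 567.1 -273.9  176.9   84.2   82.5] [359.02247191 159.50842697]
```

View pics/ca.png

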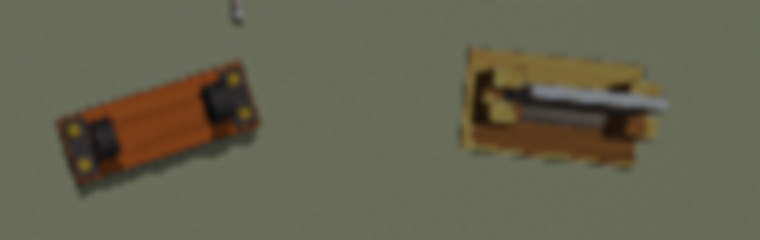

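```bash
cat >> h.py <<'E'
from scipy.linalg import fractional_matrix_power as fmp
def T(pos,Rm):
    M=np.eye(4);M[:3,:3]=Rm;M[:3,3]=pos;return M
def down(yaw):  # tool x at world yaw deg, z down
    a=np.radians(yaw);return np.array([[np.cos(a),np.sin(a),0],[np.sin(a),-np.cos(a),0],[0,0,-1.]])
def plan(pos,yaw,n=10,cur=None):
    s=status.get_state()
    M=T(s['eef_pos'],rot(s['eef_rot']).as_matrix()) if cur is None else cur
    D=np.linalg.inv(M)@T(pos,down(yaw))
    rv=R.from_matrix(D[:3,:3]).as_rotvec()
    r=rv/n
    # solve const row (turn, then shift in the old axes) so product = D
    Rr=R.from_rotvec(r).as_matrix();S=np.zeros((3,3));P=np.eye(3)
    for i in range(n): S+=P;P=P@Rr
    t=np.linalg.solve(S,D[:3,3])*1000
    print('total turn',rv.round(4),'shift',(D[:3,3]*1000).round(1),'| per row x%d'%n,r.round(4),t.round(2))
def where():
    s=status.get_state();m=rot(s['eef_rot']).as_matrix()
    print('t',round(s['time_s'],2),'pos',(s['eef_pos']*1000).round(1),'yaw',np.degrees(np.arctan2(m[1,0],m[0,0])).round(2),'tilt',np.degrees(m[:2,2]).round(2),'F',s['ft_force'].round(1),'w',round(s['grip_width']*1000,1),'q',s['q'].round(2))
    return s
E
python3 - <<'E'
from h import *
s=where()
p=read_camera('wrist')
X=ray(p,[[320,200],[320,20],[20,200],[620,200]],0)
print(rot(s['eef_rot']).inv().apply(X-s['eef_pos']).round(3))
print(rot(s['eef_rot']).inv().apply(np.array(p['position'])-s['eef_pos']).round(4))
plan([0.48,-0.2,0.25],82,10)
E
```

```text
t 1.55 pos [ 254.7 -570.7  231.3] yaw 24.05 tilt [-0.  0.] F [-0.   0.   1.4] w 85.6 q [ 1.26  0.51 -0.24  1.5   0.13  1.15 -0.15]
[[-0.04   0.005  0.231]
 [ 0.177  0.004  0.231]
 [-0.04  -0.422  0.231]
 [-0.039  0.432  0.231]]
[ 7.66e-02  1.00e-04 -1.42e-01]
total turn [-0.     -0.     -1.0114] shift [ 356.8 -246.7  -18.7] | per row x10 [-0.     -0.     -0.1011] [44.76 -6.76 -1.87]
```

```bash
python3 - <<'E'
from h import *
plan([0.568,-0.33,0.25],82,10)
E
```

```text
total turn [-0.     -0.     -1.0114] shift [384.2 -92.2 -18.7] | per row x10 [-0.     -0.     -0.1011] [40.24  8.99 -1.87]
```

Request:
{"fn": "step_arm", "kwargs": {"targets": "0 0 -0.1 40 9 -2 1;0 0 -0.1 40 9 -2 1;0 0 -0.1 40 9 -2 1;0 0 -0.1 40 9 -2 1;0 0 -0.1 40 9 -2 1;0 0 -0.1 40 9 -2 1;0 0 -0.1 40 9 -2 1;0 0 -0.1 40 9 -2 1;0 0 -0.1 40 9 -2 1;0 0 -0.1 40 9 -2 1", "grip_force": 40}}

```text
time_s: 2.6
eef_pos: [0.5693, -0.3319, 0.2512]
eef_rot: [0.0, 0.757, 0.653, 0.0]
ft_force: [0.6, -0.1, 0.2]
grip_width: 0.0854
```

```bash
python3 - <<'E'
from h import *
where()
p=read_camera('wrist');save(p,'w1.png')
s=where()
for k,z in [('hinge_leaf',.106),('leaf_stand',.006)]:
    for d in trace(p,k): print(k,d['score'],d['pixels'].sum(),rectw(p,d['pixels'],z))
    print([ (d['score'],world(p,d['at']).round(4)) for d in recognise(p,k)])
plan([0.585,-0.055,0.25],107,10)
E
```

```text
t 2.6 pos [ 569.3 -331.9  251.2] yaw 81.57 tilt [0.01 0.01] F [ 0.6 -0.1  0.2] w 85.4 q [ 0.78  0.58 -0.52  1.37  0.29  1.27  0.1 ]
t 2.65 pos [ 573.4 -322.4  252.1] yaw 82.48 tilt [0.22 0.32] F [2.4 7.1 0.7] w 85.5 q [ 0.77  0.58 -0.53  1.37  0.28  1.27  0.1 ]
hinge_leaf 0.68 1346 [ 579.2 -277.8   85.9   20.9   82.7]
[(0.92, array([ 0.5788, -0.2765,  0.11  ]))]
leaf_stand 0.72 4098 [ 579.4 -280.2  126.4   72.1   82.5]
[(0.89, array([ 0.5774, -0.2739,  0.0084]))]
total turn [-0.0006  0.0008 -0.4487] shift [278.3 -25.3   1. ] | per row x10 [-0.0001  0.0001 -0.0449] [28.    3.13  0.11]
```

View pics/w1.png

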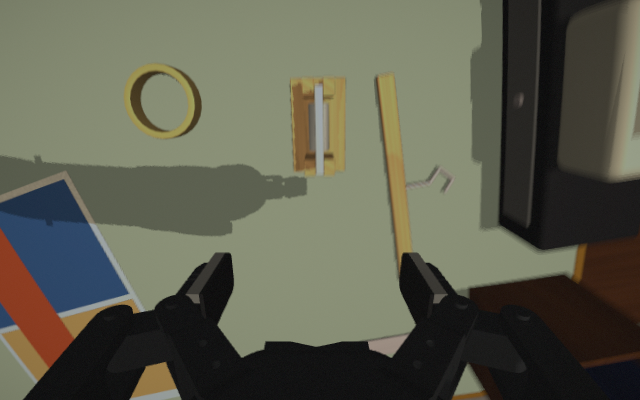

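Request:
{"fn": "step_arm", "kwargs": {"targets": "0 0 -0.05 31 3 0 1;0 0 -0.05 31 3 0 1;0 0 -0.05 31 3 0 1;0 0 -0.05 31 3 0 1;0 0 -0.05 31 3 0 1;0 0 -0.05 31 3 0 1;0 0 -0.05 31 3 0 1;0 0 -0.05 31 3 0 1;0 0 -0.05 31 3 0 1;0 0 0 0 0 0 1"}}

```text
time_s: 3.85
eef_pos: [0.5807, -0.052, 0.2518]
eef_rot: [-0.0, 0.592, 0.806, 0.001]
ft_force: [0.4, -0.1, 0.6]
grip_width: 0.0855
```

```bash
python3 - <<'E'
from h import *
p=read_camera('wrist');save(p,'w2.png')
s=where();print(p['position'])
for k,z in [('jamb_block',.03)]:
    for d in trace(p,k): print(k,d['score'],d['pixels'].sum(),rectw(p,d['pixels'],z))
    print([ (d['score'],world(p,d['at']).round(4)) for d in recognise(p,k)])
E
```

```text
t 3.9 pos [581.1 -55.  251.6] yaw 107.17 tilt [ 0.02 -0.01] F [ 0.6 -0.7  0.3] w 85.4 q [ 0.48  0.48 -0.67  1.58  0.31  1.19  0.04]
[0.55805193 0.02056576 0.39400121]
jamb_block 0.97 3986 [575.6  -6.7 130.5  47.5 -73.3]
[(0.97, array([ 0.572 , -0.0017,  0.0291])), (0.67, array([0.4051, 0.0356, 0.0111]))]
```

View pics/w2.png

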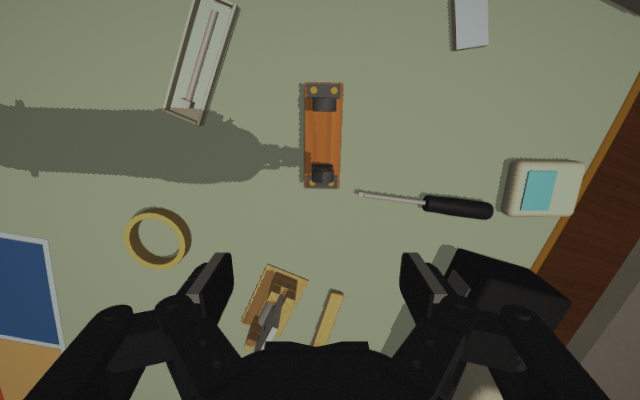

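```bash
cat >> h.py <<'E'
from scipy.optimize import minimize
def box(x0,x1,y0,y1,z0,z1): return np.array([[x,y,z] for x in (x0,x1) for y in (y0,y1) for z in (z0,z1)],float)/1000
def rk(y0,y1): # knuckle: straight + rounded top r=13 about z=67
    pts=[[sx*13,y,30] for sx in(-1,1) for y in (y0,y1)]+[[13*np.cos(a),y,67+13*np.sin(a)] for a in np.linspace(0,np.pi,12) for y in (y0,y1)]
    return np.array(pts)/1000
JAMB=[box(-23,23,-65,65,0,30),rk(32,46),rk(-46,-32)]
PACK=[box(-20,20,-29,29,0,12)]
def render(p,hulls,x,y,yaw,z0=0):
    c,s=np.cos(yaw),np.sin(yaw);im=np.zeros((400,640),np.uint8)
    for h in hulls:
        w=np.c_[x+c*h[:,0]-s*h[:,1],y+s*h[:,0]+c*h[:,1],h[:,2]+z0]
        uv=cv2.convexHull(proj(p,w).astype(np.float32)).reshape(-1,2)
        cv2.fillConvexPoly(im,np.round(uv*16).astype(np.int32),255,cv2.LINE_AA,4)
    return im/255.
def fit(p,m,hulls,x,y,yaw,z0=0,ig=None):
    m=m.astype(float); m=cv2.GaussianBlur(m,(0,0),1.0)
    wgt=1. if ig is None else ig
    def f(v):
        r=cv2.GaussianBlur(render(p,hulls,v[0]/1000,v[1]/1000,np.radians(v[2]),z0),(0,0),1.0)
        return (wgt*(r-m)**2).sum()
    v0=np.array([x*1000,y*1000,yaw])
    o=minimize(f,v0,method='Nelder-Mead',options=dict(initial_simplex=[v0,v0+[4,0,0],v0+[0,4,0],v0+[0,0,3]],xatol=.02,fatol=.01))
    return o.x.round(2),round(o.fun,1),round(m.sum())
E
python3 - <<'E'
from h import *
p=read_camera('wrist')
m=trace(p,'jamb_block')[0]['pixels']
print(fit(p,m,JAMB,.5756,-.0067,107))
# orange colour based outline: anything not counter
t=read_camera('top')
m=trace(t,'jamb_block')[0]['pixels'];print(fit(t,m,JAMB,.5756,-.0067,107))
for b in blobs(blue(t)):
    if b.sum()<1500:
        r=rectw(t,b,.01);print(r,fit(t,b,PACK,r[0]/1000,r[1]/1000,r[4]+180))
plan([0.478+.018,0.213-.05,0.2],109,10)
E
```

```text
(array([574.51,  -5.82, 196.27]), np.float64(134.1), 3888)
(array([580.32,  -6.73, 105.29]), np.float64(943.5), 789)
[601.1 226.   52.2  35.4 -64.7] (array([601.85, 225.99, 115.54]), np.float64(127.8), 251)
[477.4 213.1  52.8  34.6 -71.5] (array([478.31, 214.5 , 106.67]), np.float64(129.5), 251)
total turn [-0.0004  0.0003 -0.0356] shift [235.6 -17.4  51. ] | per row x10 [-0.      0.     -0.0036] [23.59 -1.37  5.1 ]
```

Request:
{"fn": "step_arm", "kwargs": {"targets": "0 0 -0.004 26 -2 6 1;0 0 -0.004 26 -2 6 1;0 0 -0.004 26 -2 6 1;0 0 -0.004 26 -2 6 1;0 0 -0.004 26 -2 6 1;0 0 -0.004 26 -2 6 1;0 0 -0.004 26 -2 6 1;0 0 -0.004 26 -2 6 1;0 0 -0.004 26 -2 6 1;0 0 0 0 0 0 1"}}

```text
time_s: 5.2
eef_pos: [0.4902, 0.1644, 0.1971]
eef_rot: [-0.001, 0.578, 0.816, 0.0]
ft_force: [0.8, 0.1, -0.1]
grip_width: 0.0856
```

```bash
python3 - <<'E'
from h import *
p=read_camera('wrist');save(p,'w3.png')
s=where()
for b in blobs(blue(p),300):
    r=rectw(p,b,.01);print(b.sum(),np.argwhere(b).mean(0),r)
    if b.sum()<6000: print(fit(p,b,PACK,r[0]/1000,r[1]/1000,r[4]-90))
E
```

```text
t 5.25 pos [491.3 162.4 197.2] yaw 109.32 tilt [-0.02  0.02] F [-0.1 -0.7 -0.2] w 86.1 q [ 0.12  0.43 -0.7   1.83  0.33  1.   -0.38]
```

View pics/w3.png

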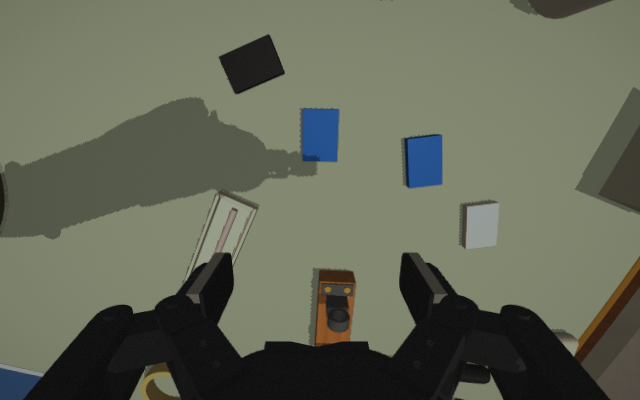

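```bash
cat >> h.py <<'E'
def blue(p):
    h=cv2.cvtColor(p['frame'],cv2.COLOR_RGB2HSV)
    return ((h[...,0]>98)&(h[...,0]<125)&(h[...,1]>120)&(h[...,2]>45)).astype(np.uint8)
def packs(p,amin=300,amax=9000,z0=0):
    for b in blobs(blue(p),amin,amax):
        r=rectw(p,b,z0+.01);print(b.sum(),np.argwhere(b).mean(0)[::-1].round(0),r,end=' ')
        print(fit(p,b,PACK,r[0]/1000,r[1]/1000,r[4]-90,z0))
E
python3 - <<'E'
from h import *
p=read_camera('wrist')
print(p['frame'][135,320],p['frame'][150,407])
packs(p)
where()
E
```

```text
[ 38  82 143] [18 45 82]
1864 [319. 132.] [476.8 213.9  57.1  38.8 -71.5] (array([ 476.64,  213.74, -162.38]), np.float64(54.6), 1864)
1796 [424. 158.] [599.1 225.9  58.2  41.2 -63.6] (array([ 600.27,  226.15, -153.68]), np.float64(101.1), 1796)
956 [ 16. 384.] [ 146.5 -327.7   93.7   68.2   86.8] (array([ 133.38, -334.55,   -9.16]), np.float64(109.0), 956)
t 5.3 pos [492.  161.1 197.2] yaw 109.2 tilt [-0.   -0.02] F [ 0.5 -0.7  0.4] w 85.4 q [ 0.12  0.43 -0.7   1.83  0.33  1.   -0.38]
```

```bash
python3 - <<'E'
from h import *
plan([.4767,.2138,.05],107.6,10)
E
```

```text
total turn [-0.0002  0.0003  0.028 ] shift [ 54.9   2.9 147.2] | per row x10 [-0.      0.      0.0028] [ 5.49  0.22 14.72]
```

Request:
{"fn": "step_arm", "kwargs": {"targets": "0 0 0.004 8 0.4 21 1;0 0 0.004 8 0.4 21 1;0 0 0.004 8 0.4 21 1;0 0 0.004 8 0.4 21 1;0 0 0.004 8 0.4 21 1;0 0 0.004 8 0.4 21 1;0 0 0.004 7 0.4 21 1;0 0 0 0 0 0 1;0 0 0 0 0 0 1;0 0 0 0 0 0 1"}}

```text
time_s: 6.3
eef_pos: [0.478, 0.2137, 0.0512]
eef_rot: [0.001, 0.591, 0.806, 0.0]
ft_force: [0.3, -0.3, -0.2]
grip_width: 0.0854
```

```bash
python3 - <<'E'
from h import *
p=read_camera('wrist');save(p,'w4.png');where();packs(p,300,20000)
plan([.4767,.2138,.002],107.6,7)
E
```

```text
t 6.35 pos [478.1 213.8  51.4] yaw 107.5 tilt [0.1  0.02] F [ 0.3  0.3 -1.2] w 85.5 q [-0.1   0.62 -0.56  1.98  0.52  0.68 -0.68]
4700 [314. 223.] [476.5 214.7  59.7  39.6 -71.7] (array([ 476.82,  213.81, -161.21]), np.float64(175.7), 4700)
4490 [481. 255.] [598.  227.1  62.3  43.8 -63.2] (array([ 600.23,  226.17, -152.55]), np.float64(258.6), 4490)
total turn [ 0.0018  0.0003 -0.0017] shift [ 0.4 -1.4 49.4] | per row x7 [ 0.0003  0.     -0.0002] [ 0.06 -0.19  7.05]
```

View pics/w4.png

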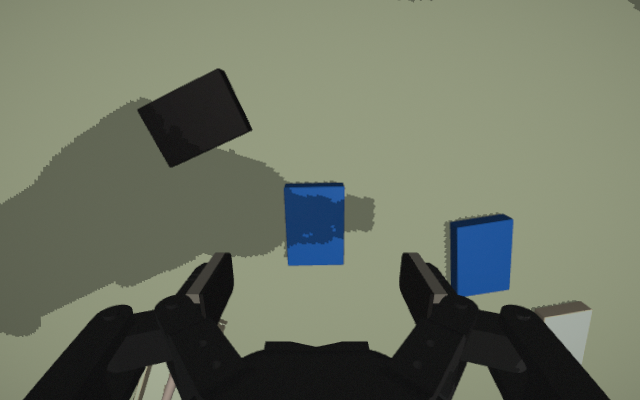

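Request:
{"fn": "step_arm", "kwargs": {"targets": "0 0 -0.002 0 -0.2 7 1;0 0 -0.002 0 -0.2 7 1;0 0 -0.002 0 -0.2 7 1;0 0 -0.002 0 -0.2 7 1;0 0 -0.002 0 -0.2 7 1;0 0 0 0 -0.2 7 1;0 0 0 0 -0.2 7 1;0 0 0 0 0 0 1;0 0 0 0 0 0 -1;0 0 0 0 0 0 -1"}}

```text
time_s: 7.35
eef_pos: [0.4758, 0.2141, 0.0015]
eef_rot: [0.0, 0.587, 0.81, 0.0]
ft_force: [0.5, -0.2, -0.5]
grip_width: 0.0588
```

Request:
{"fn": "step_arm", "kwargs": {"targets": "0 0 0 0 0 0 -1;0 0 0 0 0 0 -1;0 0 0 0 0 0 -1;0 0 0 0 0 0 -1;0 0 0 0 0 -2 -1;0 0 0 0 0 -5 -1;0 0 0 0 0 -10 -1;0 0 0 0 0 -15 -1;0 0 0 0 0 -20 -1;0 0 0 0 0 -20 -1"}}

```text
time_s: 8.35
eef_pos: [0.4754, 0.214, 0.0745]
eef_rot: [-0.0, 0.587, 0.81, -0.0]
ft_force: [0.6, -0.0, 0.0]
grip_width: 0.039
```

```bash
python3 - <<'E'
from h import *
p=read_camera('wrist');save(p,'w5.png');where()
q=read_camera('side');cv2.imwrite('pics/s5.png',cv2.resize(q['frame'][200:300,250:400][:,:,::-1],None,fx=4,fy=4))
E
```

```text
t 8.4 pos [476.7 214.9  77.4] yaw 108.18 tilt [0.2  0.09] F [0.7 0.4 1. ] w 38.4 q [-0.08  0.58 -0.6   1.96  0.48  0.73 -0.65]
```

View pics/w5.png

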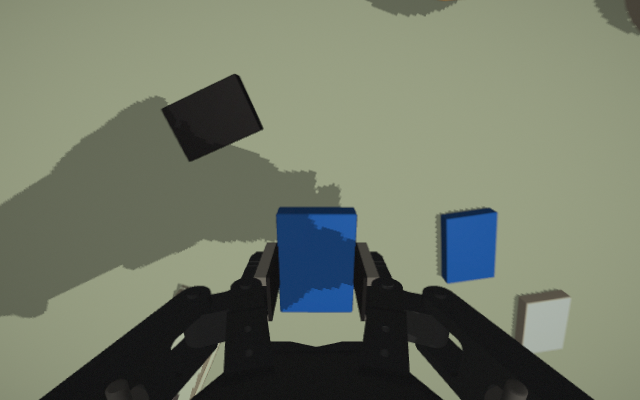

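View pics/s5.png

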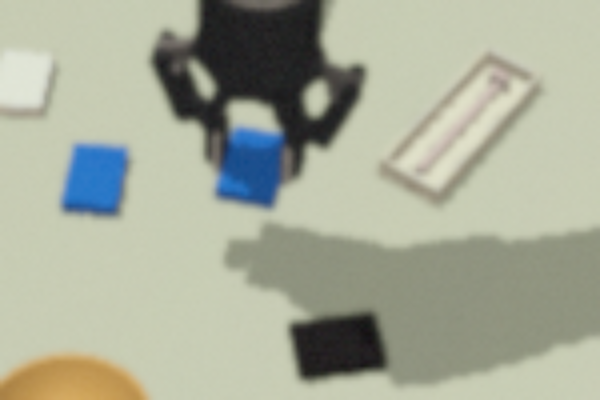

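```bash
cat >> h.py <<'E'
def held(p,s,z0,c):
    # fit held packer; c pixel inside; report in tool frame
    b=[b for b in blobs(blue(p),300,60000) if b[c[1],c[0]]][0]
    m=rot(s['eef_rot']).as_matrix();yaw=np.degrees(np.arctan2(m[1,0],m[0,0]))
    x,e,a=fit(p,b,PACK,s['eef_pos'][0],s['eef_pos'][1],yaw-90,z0)
    d=rot(s['eef_rot']).inv().apply([x[0]/1000-s['eef_pos'][0],x[1]/1000-s['eef_pos'][1],0])*1000
    print('held world',x,'err',e,a,'tool frame',d.round(2),'dyaw',round(x[2]-(yaw-90),2))
E
python3 - <<'E'
from h import *
p=read_camera('wrist');s=where();held(p,s,s['eef_pos'][2]-.0015,(317,260))
plan([.5745,-.0058,.15],106.3,10)
E
```

```text
t 8.5 pos [476.4 214.3  74.8] yaw 108.14 tilt [0.15 0.07] F [ 0.3 -0.2 -0.8] w 38.9 q [-0.08  0.59 -0.59  1.97  0.49  0.73 -0.65]
held world [477.12 213.73  18.07] err 227.5 7908 tool frame [-0.75  0.49  0.  ] dyaw -0.07
total turn [ 0.0029 -0.0003  0.032 ] shift [-239.7   24.9  -75.2] | per row x10 [ 0.0003 -0.      0.0032] [-23.93   2.83  -7.52]
```

Request:
{"fn": "step_arm", "kwargs": {"targets": "0 0 0.004 -29 3 -15 -1;0 0 0.004 -29 3 -15 -1;0 0 0.004 -29 3 -15 -1;0 0 0.004 -29 3 -15 -1;0 0 0.004 -29 3 -15 -1;0 0 0.004 -29 3 -15 -1;0 0 0.004 -29 3 -10 -1;0 0 0.004 -29 3 0 -1;0 0 0 -29 3 0 -1;0 0 0 -29 3 0 -1"}}

```text
time_s: 9.5
eef_pos: [0.5897, -0.0556, 0.1725]
eef_rot: [-0.0, 0.6, 0.8, -0.0]
ft_force: [-0.6, -0.5, -1.1]
grip_width: 0.0386
```

Request:
{"fn": "step_arm", "kwargs": {"targets": "0 0 0 0 0 0 -1;0 0 0 0 0 0 -1;0 0 0 0 0 0 -1;0 0 0 0 0 0 -1;0 0 0 0 0 0 -1;0 0 0 0 0 0 -1;0 0 0 0 0 0 -1;0 0 0 0 0 0 -1;0 0 0 0 0 0 -1;0 0 0 0 0 0 -1"}}

```text
time_s: 10.5
eef_pos: [0.5898, -0.0543, 0.1733]
eef_rot: [-0.0, 0.6, 0.8, 0.0]
ft_force: [-0.6, -0.2, 0.1]
grip_width: 0.0385
```

```bash
python3 - <<'E'
from h import *
p=read_camera('wrist');s=where();save(p,'w6.png')
m=trace(p,'jamb_block')[0]['pixels']
r=rectw(p,m,.03);print(r,fit(p,m,JAMB,.5745,-.0058,16.3))
v,_,_=fit(p,m,JAMB,.5745,-.0058,16.3)
f=p['frame'].copy();R_=render(p,JAMB,v[0]/1000,v[1]/1000,np.radians(v[2]))
c=cv2.findContours((R_>.5).astype(np.uint8),cv2.RETR_EXTERNAL,cv2.CHAIN_APPROX_NONE)[0];cv2.drawContours(f,c,-1,(0,255,0),1)
c=cv2.findContours(m.astype(np.uint8),cv2.RETR_EXTERNAL,cv2.CHAIN_APPROX_NONE)[0];cv2.drawContours(f,c,-1,(255,0,255),1)
y0,y1,x0,x1=40,240,220,420
cv2.imwrite('pics/w6o.png',cv2.resize(np.hstack([f[y0:y1,x0:x1],p['frame'][y0:y1,x0:x1]])[:,:,::-1],None,fx=2,fy=2,interpolation=cv2.INTER_NEAREST))
held(p,s,s['eef_pos'][2]-.0015,(317,260))
E
```

```text
t 10.55 pos [589.8 -54.3 173.3] yaw 106.33 tilt [-0.  0.] F [-0.3 -0.3 -0.4] w 38.9 q [ 0.46  0.57 -0.66  1.67  0.39  1.04 -0.04]
[574.5  -6.5 128.2  48.5 -73.7] (array([574.97,  -6.63,  16.79]), np.float64(105.2), 6395)
held world [589.92 -55.02  16.48] err 350.1 7901 tool frame [-0.73 -0.08 -0.  ] dyaw 0.15
```

View pics/w6o.png

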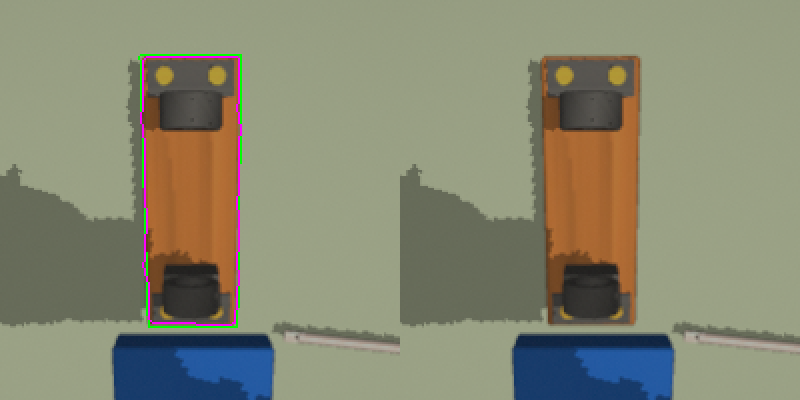

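```bash
python3 - <<'E'
from h import *
plan([.5747,-.0058,.100],106.6,10)
E
```

```text
total turn [ 0.     -0.     -0.0048] shift [50.8 -0.9 73.3] | per row x10 [ 0.     -0.     -0.0005] [ 5.08 -0.08  7.33]
```

Request:
{"fn": "step_arm", "kwargs": {"targets": "0 0 -0.005 10 -0.2 8 -1;0 0 0 10 -0.2 8 -1;0 0 0 10 -0.2 8 -1;0 0 0 10 -0.2 8 -1;0 0 0 11 -0.1 8 -1;0 0 0 0 0 10 -1;0 0 0 0 0 10 -1;0 0 0 0 0 13 -1;0 0 0 0 0 0 -1;0 0 0 0 0 0 -1"}}

```text
time_s: 11.6
eef_pos: [0.5743, -0.0061, 0.0998]
eef_rot: [-0.0, 0.598, 0.802, -0.0]
ft_force: [0.6, -0.4, 0.3]
grip_width: 0.0389
```

```bash
cat > look.py <<'E'
from h import *
import sys
n=sys.argv[1]
s=where()
p=read_camera('wrist');save(p,'w%s.png'%n)
q=read_camera('side');t=read_camera('top')
a=cv2.resize(q['frame'][150:230,270:380][:,:,::-1],(400,290),interpolation=cv2.INTER_CUBIC)
b=cv2.resize(t['frame'][160:240,300:410][:,:,::-1],(400,290),interpolation=cv2.INTER_CUBIC)
w=cv2.resize(p['frame'][120:340,160:480][:,:,::-1],(436,300))
cv2.imwrite('pics/v%s.png'%n,np.vstack([np.hstack([a,b]),cv2.copyMakeBorder(w,0,0,0,364,cv2.BORDER_CONSTANT)]))
E
python3 look.py 7; python3 -c "
from h import *
plan([.5747,-.0058,.060],106.6,10)"
```

```text
t 11.6 pos [574.3  -6.1  99.8] yaw 106.58 tilt [-0.05  0.  ] F [ 0.6 -0.4  0.3] w 38.9 q [ 0.36  0.62 -0.62  1.8   0.46  0.86 -0.19]
total turn [ 0.0009  0.0002 -0.0001] shift [ 0.  -0.2 40.7] | per row x10 [ 0.0001  0.     -0.    ] [ 0.   -0.01  4.07]
```

View pics/v7.png

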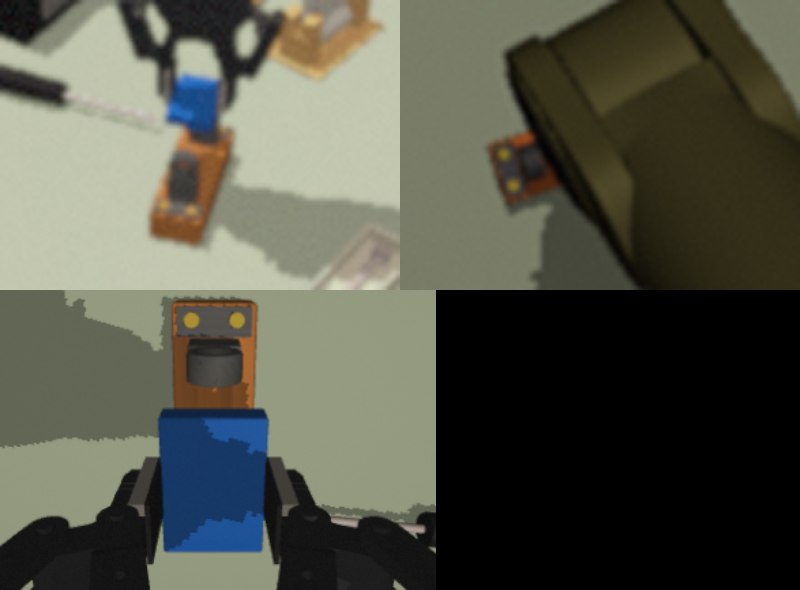

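Request:
{"fn": "step_arm", "kwargs": {"targets": "0 0 0 0 -0.2 8 -1;0 0 0 0 0 8 -1;0 0 0 0 0 8 -1;0 0 0 0 0 8 -1;0 0 0 0 0 8 -1;0 0 0 0 0 8 -1;0 0 0 0 0 6 -1;0 0 0 0 0 3 -1;0 0 0 0 0 0 -1;0 0 0 0 0 0 -1"}}

```text
time_s: 12.75
eef_pos: [0.5744, -0.0056, 0.0435]
eef_rot: [0.0, 0.597, 0.802, 0.0]
ft_force: [-0.7, 0.6, 0.0]
grip_width: 0.0388
```

```bash
python3 look.py 8; python3 -c "
from h import *
plan([.5747,-.0058,.0325],106.6,10)"
```

```text
t 12.75 pos [574.4  -5.6  43.5] yaw 106.62 tilt [0.02 0.01] F [-0.7  0.6  0. ] w 38.8 q [ 0.32  0.69 -0.57  1.85  0.53  0.75 -0.25]
total turn [0.0006 0.0002 0.0003] shift [-0.2  0.2 11.2] | per row x10 [0.0001 0.     0.    ] [-0.02  0.02  1.12]
```

View pics/v8.png

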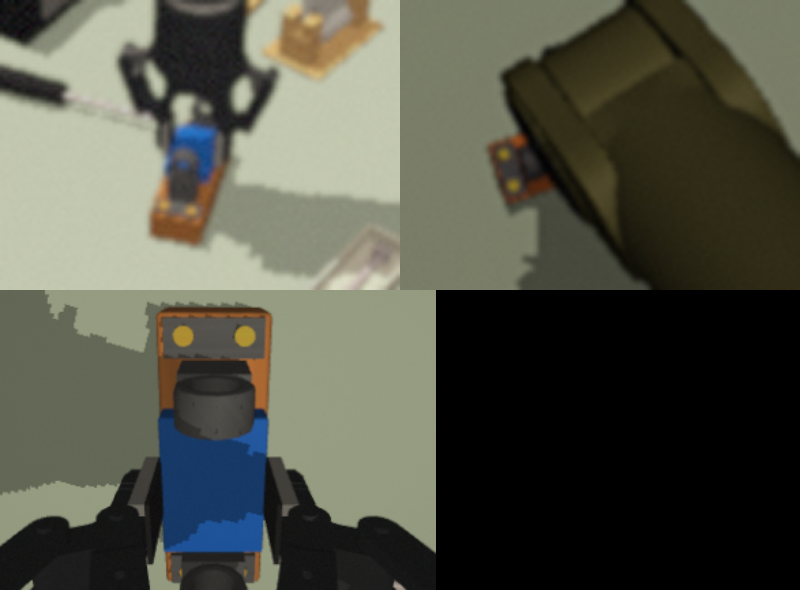

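View pics/w8.png

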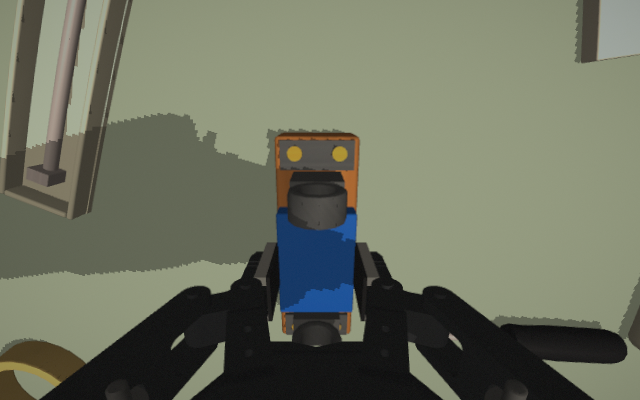

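Request:
{"fn": "step_arm", "kwargs": {"targets": "0 0 0 0 0 4 -1;0 0 0 0 0 4 -1;0 0 0 0 0 2 -1;0 0 0 0 0 1.5 -1;0 0 0 0 0 0 -1;0 0 0 0 0 0 -1;0 0 0 0 0 0 -1;0 0 0 0 0 0 0.3;0 0 0 0 0 0 0.3;0 0 0 0 0 0 0.3"}}

```text
time_s: 13.9
eef_pos: [0.5743, -0.0057, 0.0317]
eef_rot: [-0.0, 0.598, 0.802, 0.0]
ft_force: [-0.5, -0.4, 0.0]
grip_width: 0.0556
```

```bash
python3 look.py 9
```

```text
t 13.9 pos [574.3  -5.7  31.7] yaw 106.61 tilt [0.   0.01] F [-0.5 -0.4  0. ] w 55.6 q [ 0.31  0.71 -0.55  1.86  0.54  0.72 -0.26]
```

View pics/w9.png

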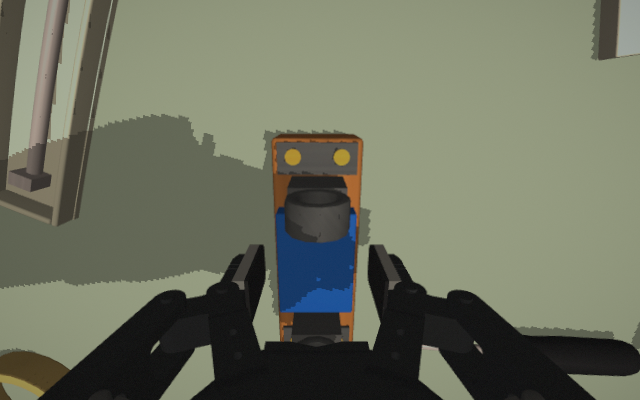

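Request:
{"fn": "step_arm", "kwargs": {"targets": "0 0 0 0 0 -20 0.5;0 0 0 0 0 -20 0.8;0 0 0 0 0 -20 1;0 0 0 12 6 -5 1;0 0 0 34 14 0 1;0 0 0 34 14 0 1;0 0 0 34 14 0 1;0 0 0 34 14 0 1;0 0 0 34 14 0 1;0 0 0 32 15 0 1"}}

```text
time_s: 15.05
eef_pos: [0.5995, 0.2283, 0.0961]
eef_rot: [-0.0, 0.597, 0.802, -0.0]
ft_force: [1.2, 0.4, -0.4]
grip_width: 0.0854
```

```bash
python3 - <<'E'
from h import *
where();plan([.6001,.2261,.05],116.5,5)
E
```

```text
t 15.05 pos [599.5 228.3  96.1] yaw 106.68 tilt [-0.04  0.02] F [ 1.2  0.4 -0.4] w 85.4 q [-0.06  0.71 -0.59  1.62  0.46  0.95 -0.52]
total turn [-0.0006 -0.0006 -0.1713] shift [-2.3 -0.  46.1] | per row x5 [-0.0001 -0.0001 -0.0343] [-0.46 -0.03  9.22]
```

Request:
{"fn": "step_arm", "kwargs": {"targets": "0 0 -0.034 -0.4 0 9 1;0 0 -0.034 -0.4 0 9 1;0 0 -0.034 -0.4 0 9 1;0 0 -0.034 -0.4 0 9 1;0 0 -0.034 -0.4 0 9 1;0 0 0 0 0 0 1;0 0 0 0 0 0 1;0 0 0 0 0 0 1;0 0 0 0 0 0 1;0 0 0 0 0 0 1"}}

```text
time_s: 16.05
eef_pos: [0.6011, 0.2237, 0.0523]
eef_rot: [0.0, 0.527, 0.85, 0.0]
ft_force: [-0.0, -0.3, 0.7]
grip_width: 0.0854
```

```bash
python3 - <<'E'
from h import *
p=read_camera('wrist');save(p,'w10.png');where();packs(p,300,20000)
plan([.6001,.2261,.0015],116.7,7)
E
```

```text
t 16.1 pos [601.1 223.6  52.2] yaw 116.35 tilt [0.03 0.01] F [-0.9  0.7  0.3] w 85.3 q [-0.05  0.77 -0.6   1.66  0.53  0.88 -0.41]
4708 [317. 220.] [600.2 227.   59.5  39.6 -63.5] (array([ 600.49,  226.4 , -153.49]), np.float64(170.7), 4708)
total turn [ 0.0006  0.0001 -0.0061] shift [ 2.6  0.2 50.7] | per row x7 [ 0.0001  0.     -0.0009] [0.38 0.03 7.24]
```

View pics/w10.png

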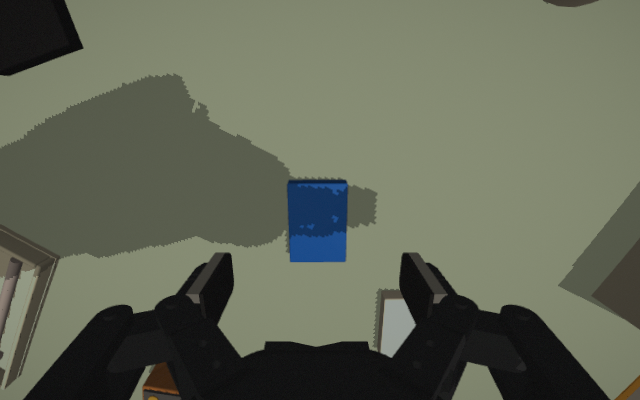

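Request:
{"fn": "step_arm", "kwargs": {"targets": "0 0 -0.001 0.4 0 7 1;0 0 -0.001 0.4 0 7 1;0 0 -0.001 0.4 0 7 1;0 0 -0.001 0.4 0 7 1;0 0 -0.001 0.4 0 7 1;0 0 0 0.4 0.1 7 1;0 0 0 0.2 0.1 8 1;0 0 0 0 0 0 1;0 0 0 0 0 0 -1;0 0 0 0 0 0 -1"}}

```text
time_s: 17.1
eef_pos: [0.6001, 0.2261, 0.0021]
eef_rot: [0.0, 0.525, 0.851, 0.0]
ft_force: [0.1, -0.5, 0.0]
grip_width: 0.0591
```

Request:
{"fn": "step_arm", "kwargs": {"targets": "0 0 0 0 0 0 -1;0 0 0 0 0 0 -1;0 0 0 0 0 0 -1;0 0 0 0 0 0 -1;0 0 0 0 0 -2 -1;0 0 0 0 0 -5 -1;0 0 0 0 0 -10 -1;0 0 0 0 0 -15 -1;0 0 0 0 0 -20 -1;0 0 0 0 0 -30 -1"}}

```text
time_s: 18.1
eef_pos: [0.5993, 0.2255, 0.0845]
eef_rot: [-0.001, 0.525, 0.851, -0.001]
ft_force: [0.1, -0.5, 0.2]
grip_width: 0.0387
```

```bash
python3 - <<'E'
from h import *
p=read_camera('wrist');save(p,'w11.png');s=where();held(p,s,s['eef_pos'][2]-.0015,(317,260))
plan([.5897,-.0545,.173],106.6,10)
E
```

```text
t 18.15 pos [601.7 227.4  90.5] yaw 116.65 tilt [0.32 0.16] F [0.4 1.3 3.2] w 38.8 q [-0.04  0.72 -0.63  1.63  0.5   0.95 -0.38]
held world [598.47 227.42  29.66] err 1125.2 7868 tool frame [ 1.42 -2.9  -0.02] dyaw 3.01
total turn [ 0.0062 -0.0006  0.1755] shift [-246.6 -136.7  -83.3] | per row x10 [ 0.0006 -0.0001  0.0175] [-25.7  -11.72  -8.29]
```

View pics/w11.png

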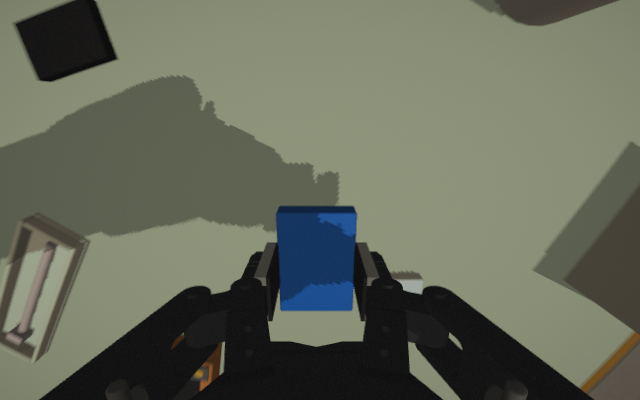

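```bash
python3 - <<'E'
from h import *
p=read_camera('wrist');s=where();held(p,s,s['eef_pos'][2]-.0020,(317,260))
plan([.5747,-.0056,.125],106.6,8)
E
```

```text
t 18.2 pos [602.  227.7  89.1] yaw 116.65 tilt [0.38 0.19] F [1.3 0.5 0.9] w 38.8 q [-0.04  0.73 -0.63  1.63  0.5   0.95 -0.38]
held world [602.04 226.56  26.47] err 218.4 7871 tool frame [-0.99 -0.5  -0.  ] dyaw -0.18
total turn [ 0.0075 -0.0007  0.1754] shift [-196.2 -128.8  -36.9] | per row x8 [ 0.0009 -0.0001  0.0219] [-25.72 -14.2   -4.55]
```

Request:
{"fn": "step_arm", "kwargs": {"targets": "0.001 0 0.022 -26 -14 -9 -1;0.001 0 0.022 -26 -14 -9 -1;0.001 0 0.022 -26 -14 -9 -1;0.001 0 0.022 -26 -14 -8 -1;0.001 0 0.022 -26 -14 0 -1;0.001 0 0.022 -26 -14 0 -1;0 0 0.022 -25 -14 0 -1;0 0 0.022 -25 -14 0 -1;0 0 0 0 0 0 -1;0 0 0 0 0 0 -1"}}

```text
time_s: 19.2
eef_pos: [0.5744, -0.0073, 0.1198]
eef_rot: [-0.001, 0.599, 0.801, -0.002]
ft_force: [0.8, 0.7, 0.3]
grip_width: 0.0388
```

```bash
python3 - <<'E'
from h import *
p=read_camera('wrist');s=where();held(p,s,s['eef_pos'][2]-.0020,(317,260))
plan([.5746,-.0054,.055],106.6,10)
E
```

```text
t 19.25 pos [574.6  -6.1 119.8] yaw 106.58 tilt [-0.27 -0.09] F [ 0.3  0.1 -0.6] w 38.8 q [ 0.36  0.6  -0.63  1.78  0.44  0.91 -0.17]
held world [573.87  -5.3   16.58] err 1365.1 9304 tool frame [ 0.94 -0.5   0.  ] dyaw 0.0
total turn [-0.0049  0.0002 -0.0004] shift [ 0.6  0.5 64.8] | per row x10 [-0.0005  0.     -0.    ] [0.06 0.04 6.48]
```

Request:
{"fn": "step_arm", "kwargs": {"targets": "-0.005 0 0 0.4 0 8 -1;0 0 0 0 0 8 -1;0 0 0 0 0 8 -1;0 0 0 0 0 8 -1;0 0 0 0 0 8 -1;0 0 0 0 0 8 -1;0 0 0 0 0 7 -1;0 0 0 0 0 5 -1;0 0 0 0 0 0 -1;0 0 0 0 0 0 -1"}}

```text
time_s: 20.25
eef_pos: [0.5743, -0.0064, 0.0593]
eef_rot: [-0.0, 0.598, 0.802, -0.0]
ft_force: [0.9, 0.1, -0.1]
grip_width: 0.0387
```

```bash
python3 look.py 12; python3 -c "
from h import *
plan([.5744,-.0056,.0445],106.6,10)"
```

```text
t 20.25 pos [574.3  -6.4  59.3] yaw 106.56 tilt [-0.04 -0.05] F [ 0.9  0.1 -0.1] w 38.7 q [ 0.33  0.67 -0.58  1.84  0.51  0.78 -0.23]
total turn [-0.0003  0.0008 -0.0008] shift [ 0.8  0.2 15.1] | per row x10 [-0.      0.0001 -0.0001] [0.08 0.02 1.51]
```

View pics/w12.png

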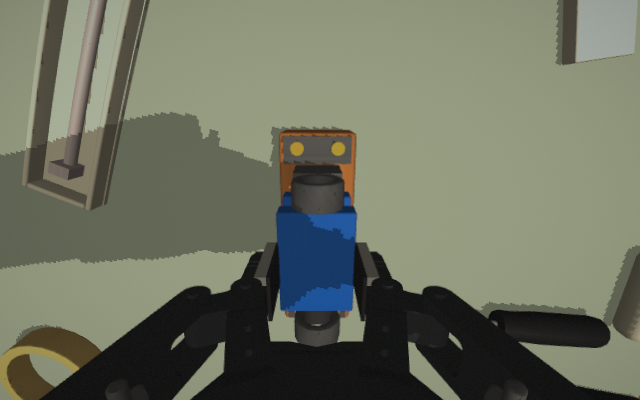

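View pics/v12.png

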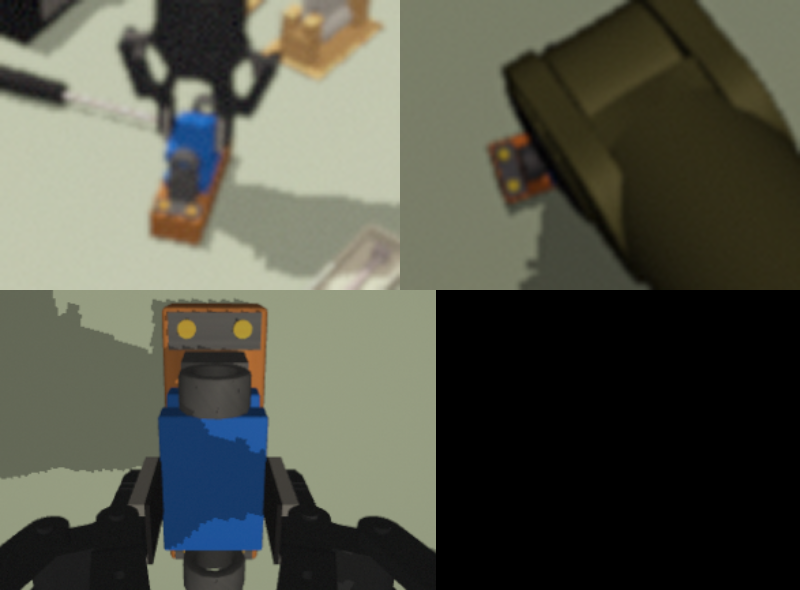

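Request:
{"fn": "step_arm", "kwargs": {"targets": "0 0 0 0.3 0.1 4 -1;0 0 0 0.3 0.1 4 -1;0 0 0 0.2 0 4 -1;0 0 0 0 0 2 -1;0 0 0 0 0 1 -1;0 0 0 0 0 0 -1;0 0 0 0 0 0 -1;0 0 0 0 0 0 0.3;0 0 0 0 0 0 0.3;0 0 0 0 0 0 0.3"}}

```text
time_s: 21.4
eef_pos: [0.5743, -0.0056, 0.0441]
eef_rot: [-0.0, 0.598, 0.802, -0.001]
ft_force: [-0.3, 0.4, -0.2]
grip_width: 0.0554
```

```bash
python3 look.py 13
```

```text
t 21.4 pos [574.3  -5.6  44.1] yaw 106.55 tilt [-0.04 -0.04] F [-0.3  0.4 -0.2] w 55.4 q [ 0.32  0.69 -0.57  1.85  0.53  0.75 -0.25]
```

View pics/w13.png

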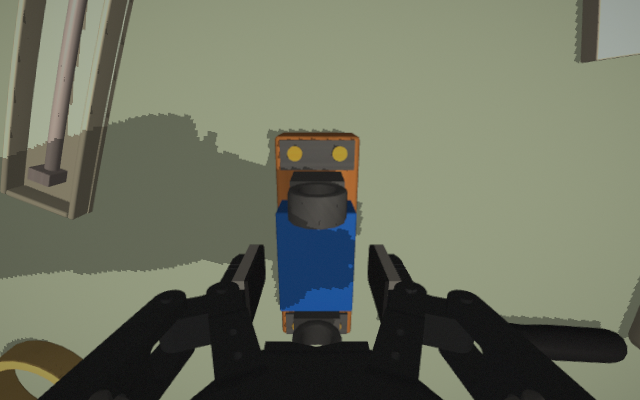

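Request:
{"fn": "step_arm", "kwargs": {"targets": "0 0 0 0 0 -20 0.5;0 0 0 0 0 -20 0.8;0 0 0 0 0 -25 1;0 0 0 -10 0 -25 1;0 0 0 -15 0 -25 1;0 0 0 -15 0 -15 1;0 0 0 -10 0 0 1;0 0 0 0 0 0 1;0 0 0 0 0 0 1;0 0 0 0 0 0 1"}}

```text
time_s: 22.55
eef_pos: [0.5878, -0.0524, 0.1732]
eef_rot: [-0.001, 0.597, 0.802, -0.001]
ft_force: [0.7, 0.2, 0.1]
grip_width: 0.0853
```

```bash
python3 - <<'E'
from h import *
p=read_camera('wrist');s=where();save(p,'w14.png')
cv2.imwrite('pics/w14c.png',cv2.resize(p['frame'][40:240,220:420][:,:,::-1],None,fx=3,fy=3,interpolation=cv2.INTER_NEAREST))
b=[b for b in blobs(blue(p),300,60000) if b[140:180,300:340].any()]
print([x.sum() for x in b])
if b:
    STACK=[box(-20,20,-29,29,30,54)]
    # pixels hidden by / covering knuckles ignored
    kn=render(p,[rk(32,46),rk(-46,-32)],.5747,-.0062,np.radians(16.6))
    ig=(cv2.dilate(kn,np.ones((7,7)))<.1).astype(float)
    print('stack',fit(p,b[0],STACK,.5747,-.0062,16.6,0,ig))
t=read_camera('top');
cv2.imwrite('pics/t14.png',cv2.resize(t['frame'][170:230,310:390][:,:,::-1],None,fx=8,fy=8))
plan([.5725,-.327,.2],82.6,10)
E
```

```text
t 22.6 pos [587.9 -52.4 173.4] yaw 106.64 tilt [-0.13 -0.01] F [ 0.3 -0.2 -0.7] w 85.6 q [ 0.46  0.57 -0.66  1.67  0.39  1.04 -0.04]
[np.int64(2840)]
stack (array([573.45,  -4.92,  17.51]), np.float64(62.1), 2840)
total turn [-2.000e-03  2.000e-04  4.195e-01] shift [-258.6  -93.6  -26.3] | per row x10 [-0.0002  0.      0.042 ] [-27.35  -4.37  -2.64]
```

View pics/w14c.png

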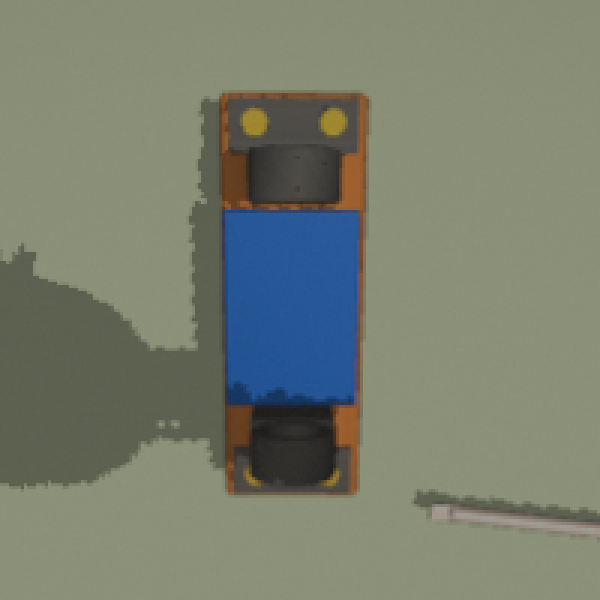

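View pics/t14.png

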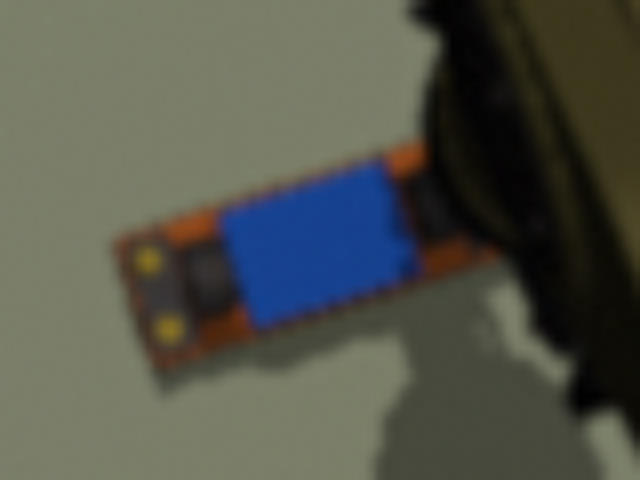

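```bash
python3 - <<'E'
from h import *
p=read_camera('wrist');s=where()
m=trace(p,'jamb_block')[0]['pixels']|(blobs(blue(p),2000,60000)[0]>0)
b=[b for b in blobs(blue(p),300,60000) if b[140:180,300:340].any()][0]
m=cv2.morphologyEx((m|b).astype(np.uint8),cv2.MORPH_OPEN,np.ones((3,3)))
m=max(blobs(m,500),key=lambda x:(x&b).sum())
ST=[box(-20,20,-29,29,30,54)]
print('jamb',fit(p,m,JAMB+ST,.5747,-.0062,16.6))
kn=render(p,[rk(32,46),rk(-46,-32)],.5747,-.0062,np.radians(16.6))
ig=(cv2.dilate(kn,np.ones((7,7)))<.1).astype(float)
print('stack',fit(p,b,ST,.5747,-.0062,16.6,0,ig))
E
```

```text
t 22.7 pos [588.2 -52.6 173.7] yaw 106.63 tilt [-0.1  -0.03] F [-0.5 -0.1 -0.6] w 85.3 q [ 0.46  0.56 -0.66  1.67  0.39  1.04 -0.04]
jamb (array([574.61,  -6.72,  16.61]), np.float64(287.5), 6022)
stack (array([573.26,  -5.18,  17.09]), np.float64(61.4), 2823)
```

Request:
{"fn": "step_arm", "kwargs": {"targets": "0 0 0.042 -27 -4 -3 1;0 0 0.042 -27 -4 -3 1;0 0 0.042 -27 -4 -3 1;0 0 0.042 -27 -4 -3 1;0 0 0.042 -27 -4 -3 1;0 0 0.042 -27 -4 -3 1;0 0 0.042 -27 -4 -3 1;0 0 0.042 -28 -5 -3 1;0 0 0.042 -28 -5 -3 1;0 0 0.042 -28 -5 -3 1"}}

```text
time_s: 23.75
eef_pos: [0.5725, -0.3277, 0.2044]
eef_rot: [-0.0, 0.752, 0.659, -0.001]
ft_force: [0.7, 0.2, 0.1]
grip_width: 0.0854
```

Request:
{"fn": "step_arm", "kwargs": {"targets": "0 0 0 0 0 0 1;0 0 0 0 0 0 1;0 0 0 0 0 0 1;0 0 0 0 0 0 1;0 0 0 0 0 0 1;0 0 0 0 0 0 1;0 0 0 0 0 0 1;0 0 0 0 0 0 1;0 0 0 0 0 0 1;0 0 0 0 0 0 1"}}

```text
time_s: 24.75
eef_pos: [0.5726, -0.327, 0.2045]
eef_rot: [0.0, 0.752, 0.659, -0.001]
ft_force: [0.0, -0.5, -0.1]
grip_width: 0.0854
```

```bash
python3 - <<'E'
from h import *
p=read_camera('wrist');s=where();save(p,'w15.png')
for k,z in [('hinge_leaf',.106),('leaf_stand',.006)]:
    for d in trace(p,k): print(k,d['score'],d['pixels'].sum(),rectw(p,d['pixels'],z))
m=trace(p,'leaf_stand')[0]['pixels']|trace(p,'hinge_leaf')[0]['pixels']
cv2.imwrite('pics/w15c.png',cv2.resize(p['frame'][40:240,220:420][:,:,::-1],None,fx=3,fy=3,interpolation=cv2.INTER_NEAREST))
LEAF=[box(-4,4,-43,43,36,106)]
print(fit(p,trace(p,'hinge_leaf')[0]['pixels'],LEAF,.579,-.278,-7.4))
E
```

```text
t 24.8 pos [ 572.6 -327.   204.5] yaw 82.49 tilt [-0.04 -0.05] F [-0.1 -0.3 -0.7] w 85.5 q [ 0.79  0.62 -0.54  1.44  0.33  1.18  0.07]
hinge_leaf 0.76 1734 [ 579.9 -277.8   84.8   18.7   81.9]
leaf_stand 0.94 4858 [ 578.8 -281.1  127.7   70.3   82.5]
leaf_stand 0.26 3905 [ 706.2 -336.8  222.4   91.   -87.4]
(array([ 579.96, -277.58,   -7.87]), np.float64(545.6), 1734)
```

View pics/w15c.png

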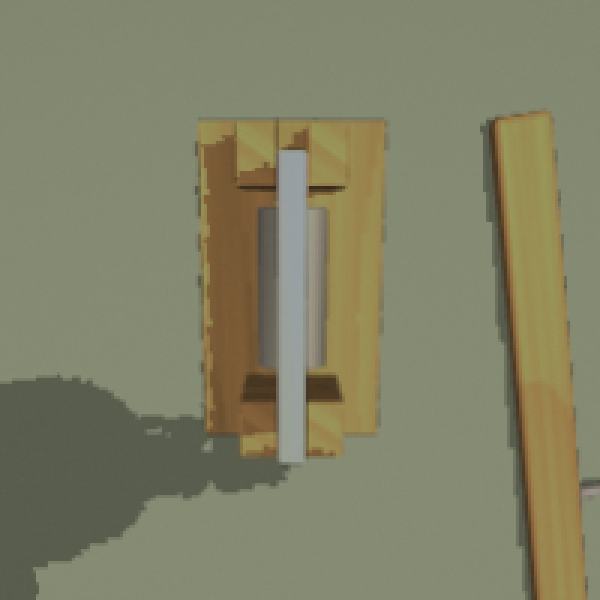

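```bash
python3 - <<'E'
from h import *
p=read_camera('wrist')
f=lambda a:[[220+x/3-.5+.17,40+y/3-.33] for x,y in a]
w=ray(p,f([[279,150],[307,150],[279,462],[305,462]]),.106);print(w.round(4))
a=(w[0]+w[1])/2;b=(w[2]+w[3])/2;print((a+b)/2,np.linalg.norm(a-b),np.degrees(np.arctan2(*(a-b)[[1,0]])))
m=trace(p,'leaf_stand')[0]['pixels']|trace(p,'hinge_leaf')[0]['pixels']
ST=[box(-35,35,-60,60,0,6),box(-4,4,-43,43,36,106)]
print(fit(p,m,ST,.579,-.278,-7.4))
plan([.5795,-.278,.13],82.4,7)
E
```

```text
[[ 0.5818 -0.235   0.106 ]
 [ 0.589  -0.236   0.106 ]
 [ 0.5704 -0.3189  0.106 ]
 [ 0.5778 -0.3199  0.106 ]]
[ 0.57973741 -0.2774536   0.106     ] 0.08469008162943654 82.35306092465731
(array([ 579.47, -278.74,   -7.32]), np.float64(252.3), 6311)
total turn [-0.0006  0.001   0.0016] shift [49.5  0.5 74.5] | per row x7 [-0.0001  0.0001  0.0002] [ 7.07  0.06 10.64]
```

Request:
{"fn": "step_arm", "kwargs": {"targets": "0 0 0 8 0.1 10 1;0 0 0 8 0.1 10 1;0 0 0 8 0.1 11 1;0 0 0 8 0.1 11 1;0 0 0 8 0.1 11 1;0 0 0 8 0 11 1;0 0 0 1.5 0 11 1;0 0 0 0 0 0 1;0 0 0 0 0 0 1;0 0 0 0 0 0 1"}}

```text
time_s: 26.2
eef_pos: [0.5798, -0.2787, 0.1299]
eef_rot: [0.001, 0.752, 0.659, -0.0]
ft_force: [0.4, 0.6, 0.8]
grip_width: 0.0856
```

```bash
python3 - <<'E'
from h import *
p=read_camera('wrist');save(p,'w16.png');where()
plan([.5796,-.2778,.062],82.4,7)
E
```

```text
t 26.25 pos [ 579.8 -278.6  130. ] yaw 82.45 tilt [ 0.01 -0.09] F [-0.5 -0.7  0.1] w 85.7 q [ 0.71  0.66 -0.52  1.58  0.37  1.   -0.05]
total turn [0.0004 0.0015 0.0008] shift [ 0.9 -0.3 68. ] | per row x7 [0.0001 0.0002 0.0001] [ 0.12 -0.05  9.72]
```

View pics/w16.png

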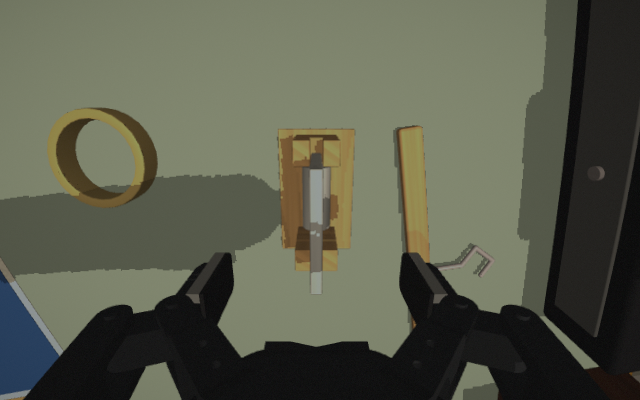

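Request:
{"fn": "step_arm", "kwargs": {"targets": "0 0 0 0.3 -0.1 10 1;0 0 0 0.3 -0.1 10 1;0 0 0 0.3 0 10 1;0 0 0 0 0 10 1;0 0 0 0 0 10 1;0 0 0 0 0 10 1;0 0 0 0 0 8 1;0 0 0 0 0 0 0.2;0 0 0 0 0 0 0;0 0 0 0 0 0 -0.3"}}

```text
time_s: 27.25
eef_pos: [0.5798, -0.2772, 0.0619]
eef_rot: [0.0, 0.752, 0.659, -0.0]
ft_force: [-0.0, -1.2, -0.2]
grip_width: 0.0438
```

```bash
python3 - <<'E'
from h import *
p=read_camera('wrist');save(p,'w17.png');where()
E
```

```text
t 27.3 pos [ 579.8 -277.2   62. ] yaw 82.49 tilt [ 0.01 -0.07] F [ 0.3 -0.2 -0.6] w 36.2 q [ 0.69  0.73 -0.48  1.65  0.42  0.87 -0.1 ]
```

View pics/w17.png

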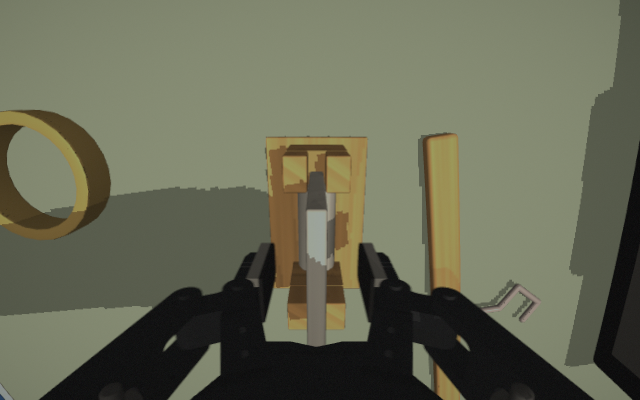

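Request:
{"fn": "step_arm", "kwargs": {"targets": "0 0 0 0 0 0 -1;0 0 0 0 0 0 -1;0 0 0 0 0 0 -1;0 0 0 0 0 0 -1;0 0 0 0 0 0 -1;0 0 0 0 0 0 -1;0 0 0 0 0 0 -1;0 0 0 0 0 0 -1;0 0 0 0 0 0 -1;0 0 0 0 0 0 -1", "grip_force": 60}}

```text
time_s: 28.3
eef_pos: [0.5798, -0.2773, 0.0619]
eef_rot: [0.001, 0.752, 0.659, -0.0]
ft_force: [0.4, -0.8, 6.1]
grip_width: 0.0076
```

Request:
{"fn": "step_arm", "kwargs": {"targets": "0 0 0 0 0 -1 -1;0 0 0 0 0 -3 -1;0 0 0 0 0 -6 -1;0 0 0 0 0 -10 -1;0 0 0 0 0 -15 -1;0 0 0 0 0 -20 -1;0 0 0 0 0 -20 -1;0 0 0 0 0 -20 -1;0 0 0 0 0 -10 -1;0 0 0 0 0 0 -1"}}

```text
time_s: 29.3
eef_pos: [0.5803, -0.2772, 0.1687]
eef_rot: [0.002, 0.752, 0.659, 0.0]
ft_force: [-0.2, 0.5, -1.1]
grip_width: 0.0075
```

```bash
python3 - <<'E'
from h import *
p=read_camera('wrist');save(p,'w18.png');where()
q=read_camera('side');cv2.imwrite('pics/s18.png',cv2.resize(q['frame'][80:200,290:450][:,:,::-1],None,fx=4,fy=4,interpolation=cv2.INTER_CUBIC))
plan([.5746,-.0064,.19],106.6,10)
E
```

```text
t 29.35 pos [ 579.6 -277.1  167.2] yaw 82.49 tilt [ 0.02 -0.09] F [-0.2 -0.7 -2.5] w 6.9 q [ 0.72  0.62 -0.54  1.54  0.35  1.07 -0.03]
total turn [-0.0013  0.0009 -0.4208] shift [267.7 -39.9 -24. ] | per row x10 [-0.0001  0.0001 -0.0421] [27.24  1.13 -2.39]
```

View pics/w18.png

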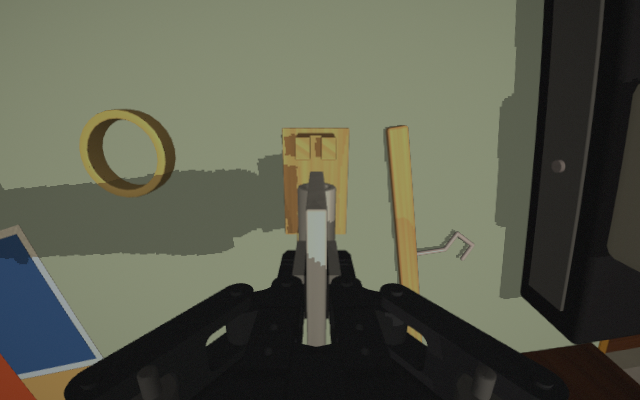

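View pics/s18.png

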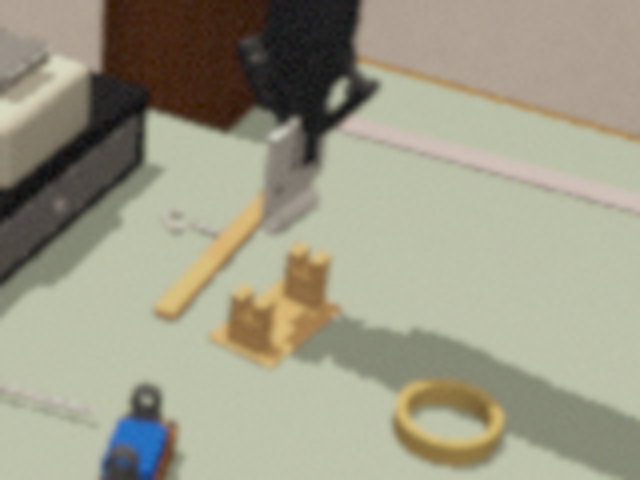

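```bash
cat >> h.py <<'E'
def leafheld(p,s,pts):
    # pts: front-left, front-right, back-left, back-right pixels of top edge
    w=ray(p,pts,s['eef_pos'][2]+.044)
    t=rot(s['eef_rot']).inv().apply(w-s['eef_pos'])*1000
    print(t.round(1)); print('centre',t.mean(0).round(2),'yaw',np.degrees(np.arctan2(*((t[0]+t[1]-t[2]-t[3])[[1,0]]))).round(2))
E
python3 - <<'E'
from h import *
s=where();p=read_camera('wrist')
f=p['frame'];cv2.imwrite('pics/w19c.png',cv2.resize(f[160:360,260:380][:,:,::-1],None,fx=4,fy=3,interpolation=cv2.INTER_NEAREST))
leafheld(p,s,[[306,207.5],[327,207.5],[306,346],[327,346]])
E
```

```text
t 29.4 pos [ 579.1 -277.   166.2] yaw 82.49 tilt [-0.07 -0.05] F [-0.  -0.  -2.3] w 7.4 q [ 0.72  0.62 -0.54  1.54  0.35  1.07 -0.03]
[[ 43.3  -3.6 -44. ]
 [ 43.3   3.9 -44.1]
 [-19.3  -4.3 -44. ]
 [-19.2   4.6 -44. ]]
centre [ 12.01   0.15 -44.01] yaw -0.01
```

View pics/w19c.png

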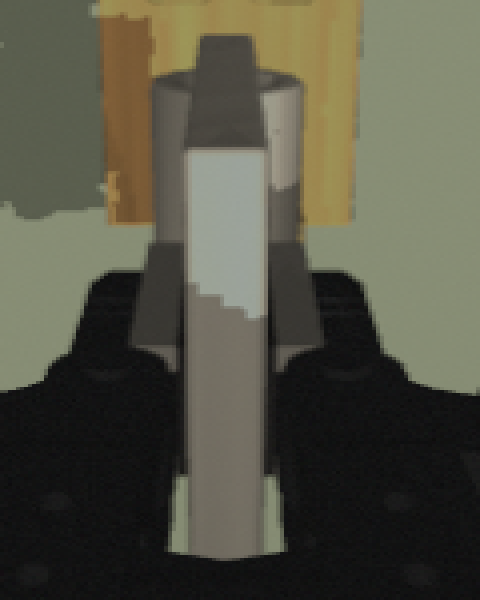

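Request:
{"fn": "step_arm", "kwargs": {"targets": "0 0 -0.042 27 1 -4 -1;0 0 -0.042 27 1 -4 -1;0 0 -0.042 27 1 -4 -1;0 0 -0.042 27 1 -4 -1;0 0 -0.042 27 1 -4 -1;0 0 -0.042 27 1 -4 -1;0 0 -0.042 27 1 0 -1;0 0 -0.042 27 1 0 -1;0 0 -0.042 27 1 0 -1;0 0 -0.042 27 1 0 -1"}}

```text
time_s: 30.45
eef_pos: [0.5731, -0.0079, 0.189]
eef_rot: [-0.001, 0.597, 0.802, -0.001]
ft_force: [1.0, 0.3, -2.2]
grip_width: 0.0073
```

Request:
{"fn": "step_arm", "kwargs": {"targets": "0 0 0 0 0 0 -1;0 0 0 0 0 0 -1;0 0 0 0 0 0 -1;0 0 0 0 0 0 -1;0 0 0 0 0 0 -1;0 0 0 0 0 0 -1;0 0 0 0 0 0 -1;0 0 0 0 0 0 -1;0 0 0 0 0 0 -1;0 0 0 0 0 0 -1"}}

```text
time_s: 31.45
eef_pos: [0.5739, -0.0089, 0.1902]
eef_rot: [-0.0, 0.598, 0.802, -0.001]
ft_force: [0.4, -0.3, -2.8]
grip_width: 0.0076
```

```bash
python3 look.py 20; python3 - <<'E'
from h import *
plan([.5746,-.0068,.145],106.6,10)
E
```

```text
t 31.45 pos [573.9  -8.9 190.2] yaw 106.56 tilt [-0.04 -0.05] F [ 0.4 -0.3 -2.8] w 7.6 q [ 0.4   0.52 -0.68  1.7   0.37  1.05 -0.11]
total turn [-0.001   0.0007 -0.0007] shift [ 1.8  1.3 45.2] | per row x10 [-0.0001  0.0001 -0.0001] [0.18 0.13 4.52]
```

View pics/w20.png

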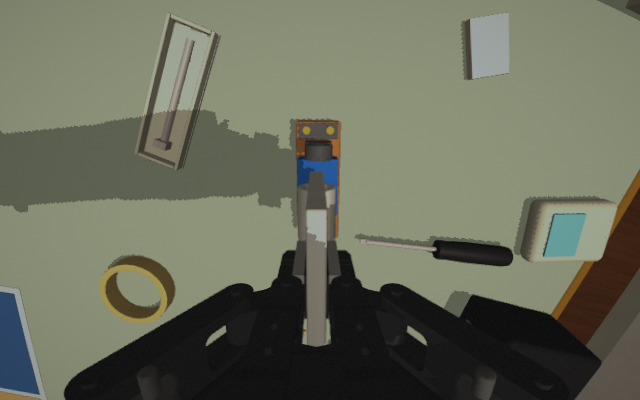

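View pics/v20.png

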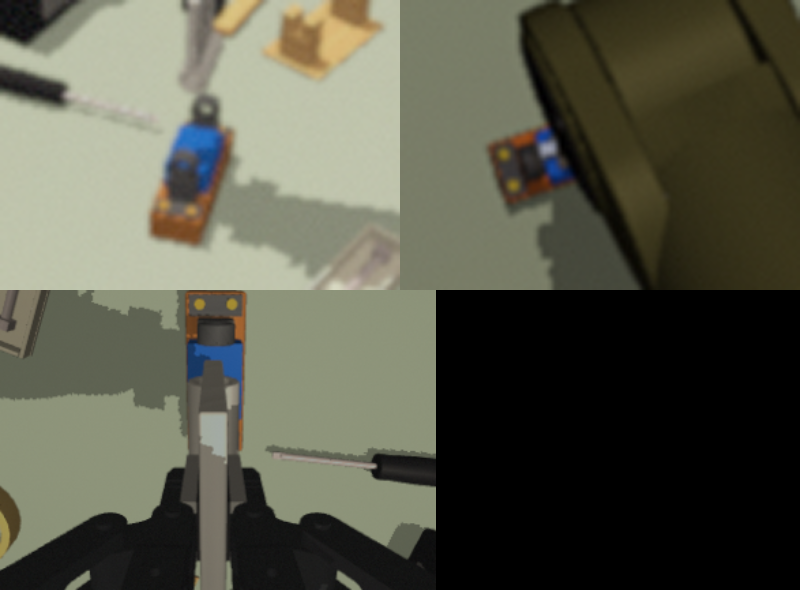

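Request:
{"fn": "step_arm", "kwargs": {"targets": "-0.001 0.001 0 0.4 0.3 6 -1;0 0 0 0.4 0.3 6 -1;0 0 0 0.4 0.3 6 -1;0 0 0 0.3 0.3 6 -1;0 0 0 0.3 0.1 6 -1;0 0 0 0 0 6 -1;0 0 0 0 0 6 -1;0 0 0 0 0 3 -1;0 0 0 0 0 0 -1;0 0 0 0 0 0 -1"}}

```text
time_s: 32.6
eef_pos: [0.5747, -0.0067, 0.1453]
eef_rot: [-0.0, 0.598, 0.802, 0.0]
ft_force: [-0.1, -0.3, -1.1]
grip_width: 0.0077
```

```bash
python3 look.py 21; python3 - <<'E'
from h import *
s=status.get_state();p=read_camera('wrist')
f=p['frame'];cv2.imwrite('pics/w21c.png',cv2.resize(f[110:270,260:380][:,:,::-1],None,fx=5,fy=3.7,interpolation=cv2.INTER_NEAREST))
plan([.5746,-.0068,.125],106.6,10)
E
```

```text
t 32.6 pos [574.7  -6.7 145.3] yaw 106.56 tilt [0.   0.03] F [-0.1 -0.3 -1.1] w 7.7 q [ 0.38  0.57 -0.65  1.75  0.41  0.96 -0.15]
total turn [ 0.0006 -0.0002 -0.0008] shift [ 0.  -0.2 20.5] | per row x10 [ 0.0001 -0.     -0.0001] [ 0.   -0.02  2.05]
```

View pics/w21c.png

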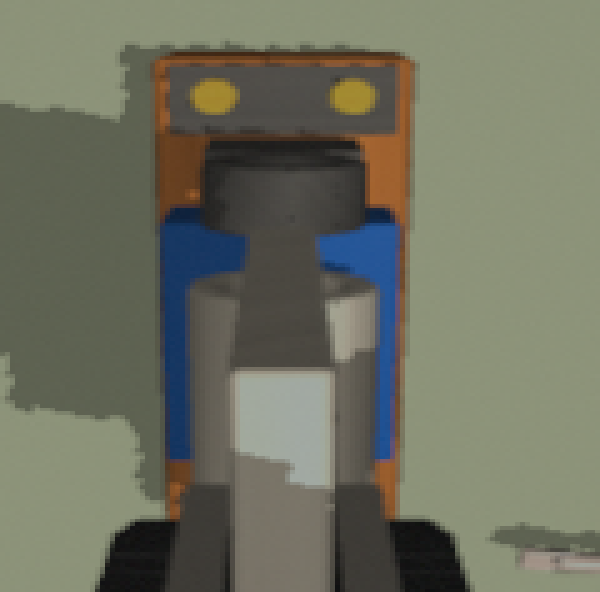

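View pics/v21.png

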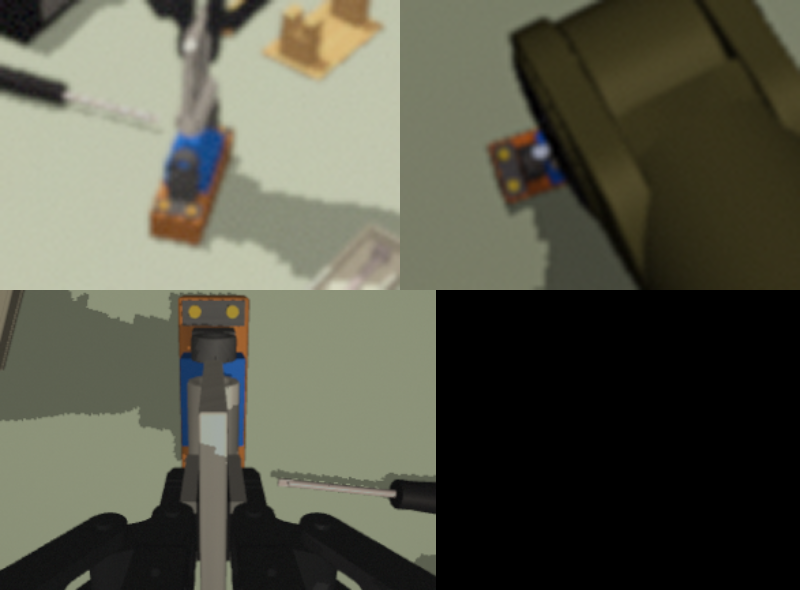

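Request:
{"fn": "step_arm", "kwargs": {"targets": "0 0 0 0 0 3 -1;0 0 0 0 0 3 -1;0 0 0 0 0 3 -1;0 0 0 0 0 3 -1;0 0 0 0 0 3 -1;0 0 0 0 0 3 -1;0 0 0 0 0 2 -1;0 0 0 0 0 0 -1;0 0 0 0 0 0 -1;0 0 0 0 0 0 -1"}}

```text
time_s: 33.8
eef_pos: [0.5747, -0.0067, 0.1254]
eef_rot: [-0.0, 0.598, 0.802, 0.0]
ft_force: [-0.2, 1.1, -1.6]
grip_width: 0.0075
```

```bash
python3 look.py 22; python3 - <<'E'
from h import *
s=status.get_state();print(s['torque']);p=read_camera('wrist')
f=p['frame'];cv2.imwrite('pics/w22c.png',cv2.resize(f[110:270,260:380][:,:,::-1],None,fx=5,fy=3.7,interpolation=cv2.INTER_NEAREST))
E
```

```text
t 33.8 pos [574.7  -6.7 125.4] yaw 106.56 tilt [0.01 0.02] F [-0.2  1.1 -1.6] w 7.5 q [ 0.37  0.59 -0.64  1.78  0.43  0.92 -0.17]
[ 0.01572355  0.03132997 -0.00748212]
```

View pics/w22c.png

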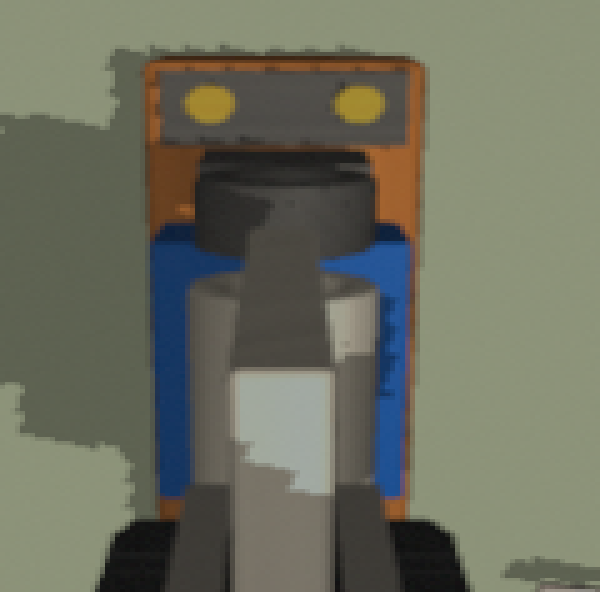

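View pics/v22.png

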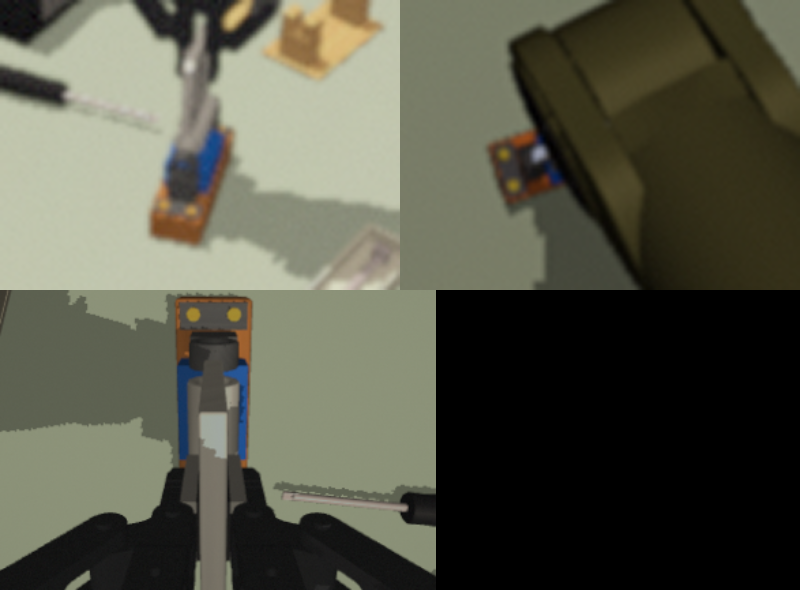

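Request:
{"fn": "step_arm", "kwargs": {"targets": "0 0 0 0 0.3 2 -1;0 0 0 0 0 2 -1;0 0 0 0 0 2 -1;0 0 0 0 0 2 -1;0 0 0 0 0 2 -1;0 0 0 0 0 1.5 -1;0 0 0 0 0 1 -1;0 0 0 0 0 0 -1;0 0 0 0 0 0 -1;0 0 0 0 0 0 -1"}}

```text
time_s: 35.0
eef_pos: [0.575, -0.0066, 0.1128]
eef_rot: [-0.0, 0.598, 0.802, 0.0]
ft_force: [0.2, -1.1, -0.2]
grip_width: 0.0074
```

```bash
python3 -c "
from h import *
where()"
```

```text
t 35.0 pos [575.   -6.6 112.8] yaw 106.56 tilt [0.01 0.02] F [ 0.2 -1.1 -0.2] w 7.4 q [ 0.37  0.61 -0.63  1.79  0.45  0.89 -0.18]
```

Request:
{"fn": "step_arm", "kwargs": {"targets": "0 0 0 0 0 0.5 -1;0 0 0 0 0 0 -1;0 0 0 0 0 0.5 -1;0 0 0 0 0 0 -1;0 0 0 0 0 0.5 -1;0 0 0 0 0 0 -1;0 0 0 0 0 0.5 -1;0 0 0 0 0 0 -1;0 0 0 0 0 0 -1;0 0 0 0 0 0 -1"}}

```text
time_s: 36.0
eef_pos: [0.5749, -0.0067, 0.1107]
eef_rot: [-0.0, 0.598, 0.802, 0.0]
ft_force: [-0.2, -0.4, -1.7]
grip_width: 0.007
```

```bash
python3 look.py 23; python3 - <<'E'
from h import *
for i in range(3):
    s=where();p=read_camera('wrist')
f=p['frame'];cv2.imwrite('pics/w23c.png',cv2.resize(f[110:270,260:380][:,:,::-1],None,fx=5,fy=3.7,interpolation=cv2.INTER_NEAREST))
E
```

```text
t 36.0 pos [574.9  -6.7 110.7] yaw 106.56 tilt [-0.01  0.02] F [-0.2 -0.4 -1.7] w 7.0 q [ 0.36  0.61 -0.63  1.79  0.45  0.89 -0.18]
t 36.15 pos [574.9  -6.7 110.7] yaw 106.56 tilt [-0.    0.02] F [ 1.1  0.3 -2. ] w 7.1 q [ 0.36  0.61 -0.63  1.79  0.45  0.89 -0.18]
t 36.2 pos [574.9  -6.7 110.7] yaw 106.56 tilt [-0.    0.02] F [ 0.1 -0.1 -2. ] w 7.0 q [ 0.36  0.61 -0.63  1.79  0.45  0.89 -0.18]
t 36.25 pos [574.9  -6.7 110.7] yaw 106.56 tilt [-0.    0.02] F [ 0.5 -0.4 -1.7] w 7.2 q [ 0.36  0.61 -0.63  1.79  0.45  0.89 -0.18]
```

View pics/w23c.png

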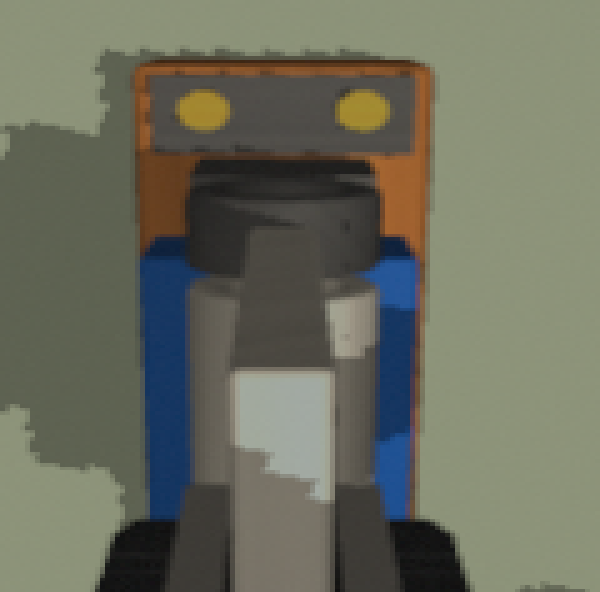

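View pics/v23.png

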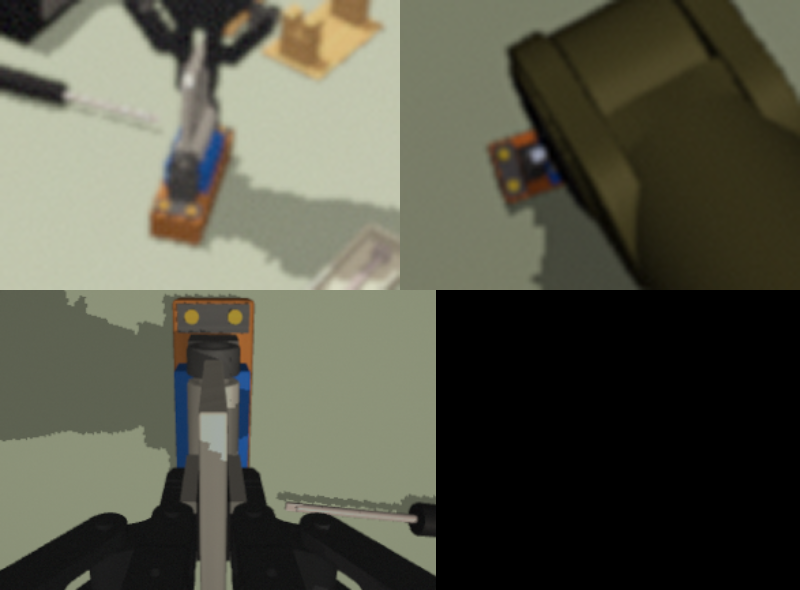

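Request:
{"fn": "step_arm", "kwargs": {"targets": "0 0 0 0 0.1 0.4 -1;0 0 0 0 0 0 -1;0 0 0 0 0 0.4 -1;0 0 0 0 0 0 -1;0 0 0 0 0 0.4 -1;0 0 0 0 0 0 -1;0 0 0 0 0 0 -1;0 0 0 0 0 0 -1;0 0 0 0 0 0 -1;0 0 0 0 0 0 -1"}}

```text
time_s: 37.3
eef_pos: [0.5752, -0.0066, 0.1104]
eef_rot: [0.0, 0.598, 0.802, 0.0]
ft_force: [-2.7, -0.1, 9.1]
grip_width: 0.0069
```

```bash
python3 - <<'E'
from h import *
for i in range(3):
    s=where();p=read_camera('wrist')
E
```

```text
t 37.3 pos [575.2  -6.6 110.4] yaw 106.56 tilt [ 0.05 -0.  ] F [-2.7 -0.1  9.1] w 6.9 q [ 0.36  0.61 -0.63  1.79  0.45  0.89 -0.18]
t 37.35 pos [575.2  -6.5 110.4] yaw 106.56 tilt [0.04 0.  ] F [-2.4 -0.2  8.8] w 7.3 q [ 0.36  0.61 -0.63  1.79  0.45  0.89 -0.18]
t 37.4 pos [575.2  -6.5 110.4] yaw 106.56 tilt [0.05 0.  ] F [-3.4 -0.4  8.4] w 7.4 q [ 0.36  0.61 -0.63  1.79  0.45  0.89 -0.18]
```

Request:
{"fn": "step_arm", "kwargs": {"targets": "0 0 0 0 0 -0.4 -1;0 0 0 0 0 0 -1;0 0 0 0 0 0 -1;0 0 0 0 0 0 -1;0 0 0 0 0 0 -1;0 0 0 0 0 0 -1;0 0 0 0 0 0 -1;0 0 0 0 0 0 -1;0 0 0 0 0 0 -1;0 0 0 0 0 0 -1"}}

```text
time_s: 38.45
eef_pos: [0.5751, -0.0066, 0.1104]
eef_rot: [0.0, 0.598, 0.802, 0.0]
ft_force: [-1.9, -0.3, 7.3]
grip_width: 0.0073
```

```bash
python3 - <<'E'
from h import *
s=where();p=read_camera('side');print(np.abs(s['qvel']).max())
f=p['frame']
o=f.copy()
for hs,col,ps in [(JAMB,(0,255,0),(.5747,-.0065)),([box(-20,20,-29,29,30,54)],(255,255,0),(.5747,-.0065)),([box(-4,4,-43,43,85,155)],(255,0,0),(.5752,-.0063))]:
    r=render(p,hs,*ps,np.radians(16.6));c=cv2.findContours((r>.5).astype(np.uint8),cv2.RETR_EXTERNAL,cv2.CHAIN_APPROX_NONE)[0];cv2.drawContours(o,c,-1,col,1)
cv2.imwrite('pics/s24.png',cv2.resize(np.hstack([f[130:230,280:370],o[130:230,280:370]])[:,:,::-1],None,fx=4.4,fy=4.4,interpolation=cv2.INTER_NEAREST))
w=read_camera('wrist');save(w,'w24.png');where()
E
```

```text
t 38.45 pos [575.1  -6.6 110.4] yaw 106.55 tilt [0.02 0.01] F [-1.9 -0.3  7.3] w 7.3 q [ 0.36  0.61 -0.63  1.79  0.45  0.89 -0.18]
0.0013559422929867546
t 38.55 pos [575.1  -6.5 110.4] yaw 106.56 tilt [0.03 0.01] F [-2.9 -0.3  6.7] w 7.4 q [ 0.36  0.61 -0.63  1.79  0.45  0.89 -0.18]
```

View pics/s24.png

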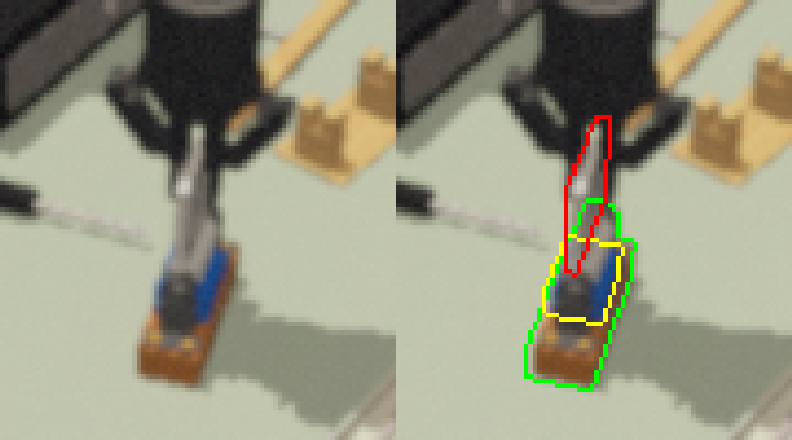

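View pics/w24.png

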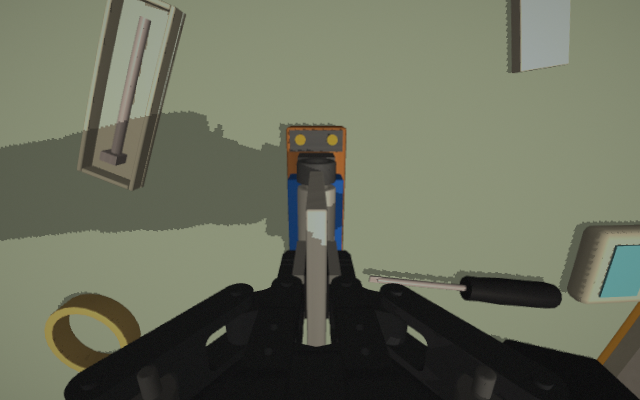

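```bash
python3 -c "
from h import *
print(job.hand_in());where()"
```

```text
the job is handed in; nothing more can be done
None
the job is handed in; nothing more can be done
```

I stacked the two blue packers on the jamb block and let go of them. I then lifted the hinge leaf out of its stand, lowered its barrel between the knuckles onto the packers, and handed the job in at about 38.6 s with the leaf still gripped. The hand-in gave no verdict.

**What the last checks showed**
- **Leaf seating:** the barrel met the packers at a tool height of 110.4 mm, against about 111 mm expected. It rests on the pile with about 7 N, held with the 60 N grip.
- **Leaf alignment:** the tool's tilt is under 0.1° and its yaw is 106.56°, against about 106.6° measured for the block. In the wrist picture the barrel is within about 0.3 mm of the knuckle centre. It went in between the knuckles with no noticeable side force.
- **Stillness:** joint speeds were about 0.001 rad/s.
- **Packers:** after I let go of the second one, the wrist picture put the pile about 2 mm from the block centre. That figure comes mostly from a fit across different heights. In the last wrist picture the pile looks centred on the block. The offset between the two packers was only checked by eye, and they look flush.

**What disagreed or was not fully checked**
- The side-camera overlay of the block and pile was offset by about 3 mm. I took that as that camera's calibration error, because the wrist views agreed with each other and the parts fitted without resistance.
- A small level force of 2–3 N remained while the leaf was pressed down.
- I did not measure the other things on the counter again. Those that appear in the later pictures look unmoved, and no unexpected contact force showed up.

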